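# Clear the test bench: post used cassettes, right the fallen bottle

## Task

Clear up after the test run: slide the shutter of the discard box fully open, post every used test cassette edge-on through the slot so that it drops inside, then slide the shutter fully shut again. Stand the fallen bottle upright in the tray again, in its place midway between its two neighbours (before or after the cassettes). Leave the neighbour bottles, the timer and the syringe where they are.

Things in the scene. Friction and masses are not known exactly. Their poses are not given: they have to be found in the camera images.
- cassette_1: used test cassette: flat teal slab 120 x 36 x 8 mm with rounded edges, 40 g, two white windows and a round white well on its upper face; starts lying flat on the bench. Origin: centre of its underside; x along the 120 mm length, y along the 36 mm width, z through the thickness. May be absent.
- cassette_2: used test cassette: flat teal slab 120 x 36 x 8 mm with rounded edges, 40 g, two white windows and a round white well on its upper face; starts lying flat on the bench. Origin: centre of its underside; x along the 120 mm length, y along the 36 mm width, z through the thickness. May be absent.
- cassette_3: used test cassette: flat teal slab 120 x 36 x 8 mm with rounded edges, 40 g, two white windows and a round white well on its upper face; starts lying flat on the bench. Origin: centre of its underside; x along the 120 mm length, y along the 36 mm width, z through the thickness. May be absent.
- cassette_4: used test cassette: flat teal slab 120 x 36 x 8 mm with rounded edges, 40 g, two white windows and a round white well on its upper face; starts lying flat on the bench. Origin: centre of its underside; x along the 120 mm length, y along the 36 mm width, z through the thickness. May be absent.
- discard_box: fixed clear-walled discard box with a grey lid, 134 (x) x 130 (y) x 165 mm high, turned up to 0.15 rad. Origin: on the bench straight below the middle of the slot; the walls reach x from -37 to 97 mm and y from -85 to 45 mm; z up, x roughly away from the robot. The lid is 4 mm thick; inside is a slippery ramp under the slot falling towards the box's -y, and some 150 mm of free height, so a cassette let go with more than half its length through the slot drops in.
- slot (a point): centre of the slot at the lid's upper face (165 mm above the bench). The slot is a rectangular opening 48 mm along the box's x and 24 mm along its y. A cassette passes lengthwise, its width along x, upright or tipped at 45 degrees or steeper (best with its lower end leaning to the box's -y).
- shutter (a joint): red shutter that slides on the lid along the box's +x: 0 = shut, slot covered; 0.060 m = fully open, slot clear. Stays where left; about 1.2 N to slide. Plate 62 (x) x 40 x 3 mm.
- shutter_grip (a point): centre of the top of the shutter's black grip rib; moves with the shutter. The rib is 10 mm along the box's x, 34 mm along y and 20 mm high, standing on the 3 mm plate (rib top 23 mm above the lid).
- tray: fixed white bottle tray, 84 (x) x 356 (y) mm, turned up to 0.15 rad. Floor 6 mm thick, 74 mm wide between side rails that stand 8 mm above the floor. Origin: centre of its underside, y along its length, z up.
- tray_gap (a point): the empty place midway along the tray floor (ring mark), on the floor's upper face, 140 mm from each neighbour's place.
- fallen_a: screw-cap bottle, 60 mm diameter, 94 mm high, 160 g (cap 52 mm diameter, top 22 mm), lying on its side along the tray between its two neighbours. Origin: centre of its base; z runs along the bottle from base to cap. It stays standing if let go leaning up to about 25 degrees, rocking upright. Its cap points to the tray's +y end. Exactly one of fallen_a and fallen_b is present.
- fallen_b: screw-cap bottle, 60 mm diameter, 94 mm high, 160 g (cap 52 mm diameter, top 22 mm), lying on its side along the tray between its two neighbours. Origin: centre of its base; z runs along the bottle from base to cap. It stays standing if let go leaning up to about 25 degrees, rocking upright. Its cap points to the tray's -y end. Exactly one of fallen_a and fallen_b is present.
- bottle_left: same kind of bottle, 60 mm diameter, 94 mm high, standing upright in the tray near its +y end; neighbour, leave it standing where it is. Origin: centre of its base, z up.
- bottle_right: same kind of bottle, 60 mm diameter, 94 mm high, standing upright in the tray near its -y end; neighbour, leave it standing where it is. Origin: centre of its base, z up.
- timer: white lab timer lying on the bench, 62 x 66 x 20 mm, bystander. Origin: centre of its underside.
- syringe: small syringe lying on the bench, 104 x 25 x 15 mm, bystander. Origin: centre of its underside.
Things that resemble listed ones, but are neither listed nor needed, are in the scene too. What is shaped like the cassette_2 but blue is not meant.

How it is judged:
On the way, in this order (a step that is already met when the one before it is completed fails the run):
1. the shutter is slid open (value of joint shutter above 0.054 m), for 0.2 s.
2. every cassette present is inside the discard box (x of cassette_1 in the frame of discard_box between -0.036 and 0.096 m and y of cassette_1 in the frame of discard_box between -0.084 and 0.044 m and z of cassette_1 in the frame of discard_box between -0.01 and 0.115 m and x of cassette_2 in the frame of discard_box between -0.036 and 0.096 m and y of cassette_2 in the frame of discard_box between -0.084 and 0.044 m and z of cassette_2 in the frame of discard_box between -0.01 and 0.115 m and x of cassette_3 in the frame of discard_box between -0.036 and 0.096 m and y of cassette_3 in the frame of discard_box between -0.084 and 0.044 m and z of cassette_3 in the frame of discard_box between -0.01 and 0.115 m and x of cassette_4 in the frame of discard_box between -0.036 and 0.096 m and y of cassette_4 in the frame of discard_box between -0.084 and 0.044 m and z of cassette_4 in the frame of discard_box between -0.01 and 0.115 m), for 0.2 s.
3. the shutter is slid shut again (value of joint shutter below 0.006 m), for 0.2 s.
At the end, for the whole second after the job is handed in: All cassettes lie at rest in the box, origins 50 mm or more below its top; shutter shut within 6 mm; fallen bottle stands (0.12 rad) on the tray floor, within 20 mm across and 45 mm along of the gap; neighbours upright; they, timer and syringe moved under 30 mm (all of step 2 and value of joint shutter below 0.006 m and angle between each of fallen_a, fallen_b, bottle_left, bottle_right's own z axis and vertical below 0.12 rad and linear speed of each of fallen_a, fallen_b below 0.03 m/s and x of fallen_a in the frame of tray between -0.02 and 0.02 m and y of fallen_a in the frame of tray between -0.045 and 0.045 m and z of fallen_a in the frame of tray between 0 and 0.014 m and x of fallen_b in the frame of tray between -0.02 and 0.02 m and y of fallen_b in the frame of tray between -0.045 and 0.045 m and z of fallen_b in the frame of tray between 0 and 0.014 m and linear speed of each of cassette_1, cassette_2, cassette_3, cassette_4 below 0.05 m/s and distance of each of bottle_left, bottle_right, timer, syringe from where it was at the start of the episode below 0.03 m); the robot touches nothing.
It fails at once if a neighbour bottle is knocked over (angle between any of bottle_left, bottle_right's own z axis and vertical above 0.7 rad).
Of fallen_a, fallen_b only 1 to 1 are there at a start; the rules pass over those that are not, and their reading is None.
Of cassette_1, cassette_2, cassette_3, cassette_4 only 3 to 4 are there at a start; the rules pass over those that are not, and their reading is None.
At some moment in a run one of cassette_1, cassette_2, cassette_3, cassette_4 may be knocked a few centimetres aside while the robot is not near it.
It also fails if it takes over 208 s, if anything falls off the work surface, if the arm or the gripper's body presses on something with over 40 N, if the wrist force passes 120 N, or if a joint passes its speed limit or range.

## Robot

A 7-joint arm with a two-finger parallel gripper is mounted at the origin on a cart in front of the work surface, level with it; the furniture and walls round the work are solid. World frame = base frame: x ahead of the robot, y to its left, z up, the work surface at z = 0. Lengths are in m, angles in rad, forces in N, time in s.
With the tool pointing down it reaches from about 0.375 to 0.925 m from the base axis. Payload 3.1 kg.
Tool frame: the origin (TCP) lies between the finger pads; the fingertips stand 22 mm ahead of it and the grasp point (between the pads) lies 3 mm ahead of it; x points along the fingers, z is the direction in which the jaws open and shut, and the axes are right-handed (so a half turn about x gives the same grasp; the last joint's range is limited). The gripper opens to 85 mm and grips with 20 to 120 N. Pads are 22 mm wide; open, the fingers measure 114 mm over their backs; the gripper's body (76 mm by 85 mm) begins 54 mm behind the grasp point. The pads swing forward as they close: fully open they stand 13 mm farther back than shut.
Start: joints at [1.037, 0.383, 0.044, 1.598, -0.018, 1.161, -0.05], TCP at [0.274, -0.589, 0.253] pointing down, gripper open.
Joint ranges: [-2.61, 2.61], [-0.41, 2.15], [-1.48, 1.57], [0, 2.5], [-1.57, 4.71], [0.05, 1.97], [-2.85, 2.85]. Speed limits (rad/s): [2.79, 2.79, 3.14, 3.14, 3.14, 3.14, 3.14].

## Interface

Orientations are given as a unit quaternion [w, x, y, z].
In Python, from workcell import robot, eoat, solve_ik, get_image, telemetry gives the robot as it stands. Calls block until the motion is done:
- robot.reach(position, orientation): joint-space move of the TCP to a pose.
- robot.move_linear(position, frame=None, rate=0.15, f_stop=None): straight line of the TCP; frame=None keeps the orientation; rate is the mean speed in m/s. With f_stop (N) it stops when the force on the tool has changed by that much, and returns True; else False.
- robot.move_j(angles): joint-space move.
- eoat.grip(opening): finger opening in m; the grip force is fixed at half the most; returns when the fingers have stopped.
- robot.pause(seconds).
- solve_ik(position, orientation): joint angles nearest the present ones, or None.
- get_image(name): name is "side" or "top"; returns a dict with "frame" (384x512x3 uint8, red, green, blue), "fx", "fy", "cx", "cy" (pixels), "origin" and "attitude" of the camera in the world. Camera axes: x right, y down, z forward; pixel columns grow to the right and rows downward; lengths in m; the calibration is good to about 2 mm. A picture is of the moment at which its call begins. There is no depth.
A pose or a line that the arm cannot do raises robot.MotionError and nothing moves.
- robot.job_done(): hands the job in, once; it reports no verdict.
Readings, each from a call of its own:
- telemetry.get_time(): time.
- telemetry.get_joints(): joint angles.
- telemetry.get_joint_vel(): joint speeds.
- telemetry.get_joint_efforts(): joint torques, N m.
- telemetry.get_tool_pos(): TCP position.
- telemetry.get_tcp_rot(): TCP orientation.
- telemetry.get_contact_force(): force on the tool from outside, world axes, zero at the start.
- telemetry.get_torque(): the same for the moment, N m.
- telemetry.get_width(): finger opening in m.
Only numpy, scipy, OpenCV 4.12 (cv2) and the standard library are available. Lean on these libraries where they do the work, as an engineer would, in place of code of your own. Each camera call takes 0.05 s, during which the arm holds its last target.

## Working session

There is one attempt and no reset: what is moved stays moved. The work goes in short steps, each a Python script; the robot and the scene stay as the last script left them, time stands still between calls to the robot, and variables do not carry over. Pictures are saved under pics/ and viewed, and the job is handed in when it is done.

```bash
ls -la; mkdir -p pics; python3 - <<'E'
from workcell import robot,eoat,get_image,telemetry
import cv2
for n in("top","side"):
    d=get_image(n); cv2.imwrite(f"pics/{n}0.png",cv2.resize(d["frame"][:,:,::-1],(800,600),interpolation=cv2.INTER_CUBIC))
    print(n,{k:v for k,v in d.items() if k!="frame"})
print(telemetry.get_time(),telemetry.get_tool_pos(),telemetry.get_tcp_rot(),telemetry.get_width())
E
```

```text
total 12
drwxr-xr-x  3 agent agent 4096 Dec  7 04:51 .
drwxr-xr-x 23 root  root  4096 Dec  7 04:51 ..
drwxr-xr-x  2 agent agent 4096 Dec  7 04:51 pics
top {'fx': 450.3284470129315, 'fy': 450.3284470129315, 'cx': 253.96086598676828, 'cy': 190.8441193287905, 'origin': array([ 0.30777058, -0.07384367,  1.73916364]), 'attitude': array([ 0.04046352, -0.7011653 ,  0.71113494, -0.03189084])}
side {'fx': 373.7610360449544, 'fy': 373.7610360449544, 'cx': 255.63699320667885, 'cy': 185.0880400443959, 'origin': array([-0.11343181,  1.06396896,  1.11610737]), 'attitude': array([ 0.1092062 , -0.21330285,  0.87351738, -0.42372548])}
0.1 [ 0.27404979 -0.58851831  0.25201882] [ 0.59553814  0.38049542  0.5970095  -0.37965407] 0.08553970688339513
```

View pics/top0.png

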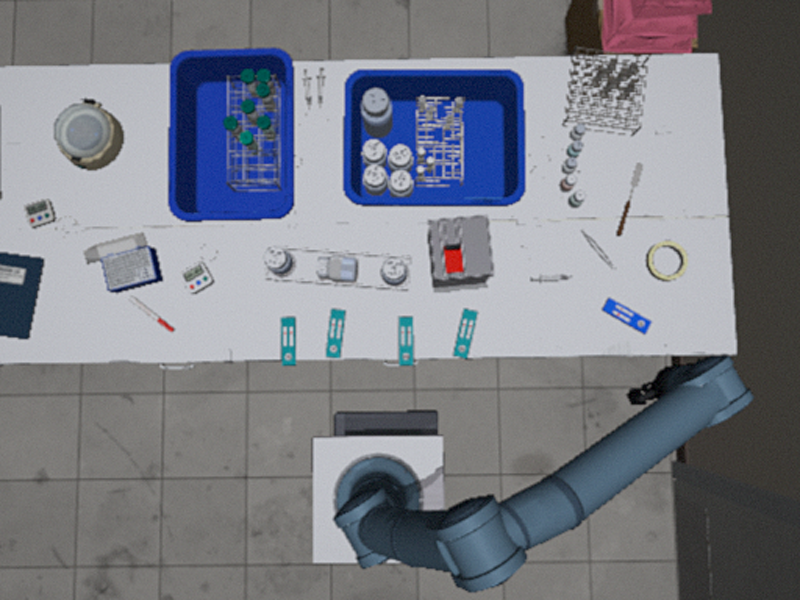

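View pics/side0.png

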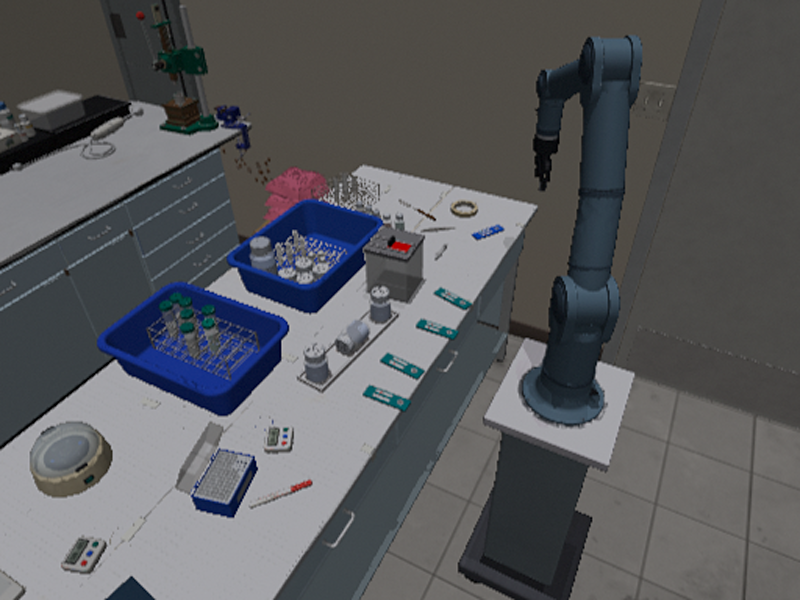

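Top view, 800x600 px. The teal slabs that could be cassettes are at (288,341), (336,333), (405,341) and (465,333). The blue slab at (626,316) is a decoy. The fallen bottle is at (337,268), with standing neighbours at (278,260) and (395,269). The box is at (460,253) with its red shutter at (454,261). I'll choose the four teal slabs and check them in a close crop.

```bash
cat > h.py <<'E'
import numpy as np, cv2
from scipy.spatial.transform import Rotation as R
from workcell import robot,eoat,solve_ik,get_image,telemetry
def RM(q): return R.from_quat([q[1],q[2],q[3],q[0]]).as_matrix()
def Q(M):
    x,y,z,w=R.from_matrix(M).as_quat(); return [w,x,y,z]
def cast(d,u,v,z):
    r=RM(d["attitude"])@np.array([(u-d["cx"])/d["fx"],(v-d["cy"])/d["fy"],1]); o=d["origin"]
    return o+r*(z-o[2])/r[2]
def proj(d,p):
    c=RM(d["attitude"]).T@(np.asarray(p)-d["origin"]); return np.array([c[0]/c[2]*d["fx"]+d["cx"],c[1]/c[2]*d["fy"]+d["cy"]])
def crop(d,x0,y0,x1,y1,name):
    c=d["frame"][y0:y1,x0:x1,::-1]; s=min(800/c.shape[1],600/c.shape[0])
    cv2.imwrite("pics/"+name,cv2.resize(c,None,fx=s,fy=s,interpolation=cv2.INTER_CUBIC))
def cassettes(d,z=0.008):
    hsv=cv2.cvtColor(d["frame"],cv2.COLOR_RGB2HSV)
    m=cv2.inRange(hsv,(80,110,50),(96,255,255))
    m=cv2.morphologyEx(m,cv2.MORPH_CLOSE,np.ones((5,5),np.uint8))
    out=[]
    for c in cv2.findContours(m,cv2.RETR_EXTERNAL,cv2.CHAIN_APPROX_NONE)[0]:
        if cv2.contourArea(c)<80: continue
        pts=np.array([cast(d,p[0][0],p[0][1],z)[:2] for p in c],np.float32)
        (cx,cy),(w,h),a=cv2.minAreaRect(pts)
        a=np.radians(a); a=a if w>h else a+np.pi/2
        a=(a+np.pi/2)%np.pi-np.pi/2
        out.append((cx,cy,a,max(w,h),min(w,h)))
    return [tuple(round(float(x),4) for x in o) for o in sorted(out,key=lambda t:-t[1])]
E
python3 - <<'E'
from h import *
t=get_image("top"); s=get_image("side")
print(np.round(cast(t,256,192,0),3)); 
for n,d in(("top",t),("side",s)):
    for c in cassettes(d): print(n,c)
crop(t,160,185,330,240,"tcrop1.png")
crop(t,160,145,330,190,"tcrop2.png")
crop(t,265,130,325,190,"tbox.png")
crop(s,185,140,310,270,"scrop.png")
E
```

```text
[ 0.482 -0.062  0.   ]
top (1.0456, 0.3025, 0.0052, 0.0758, 0.0723)
top (0.3848, 0.2167, 0.0015, 0.1157, 0.0309)
top (0.402, 0.0997, -0.1163, 0.1156, 0.0324)
top (0.3808, -0.0739, -0.0139, 0.1151, 0.027)
top (0.3971, -0.2196, -0.2484, 0.117, 0.0323)
side (0.38, 0.2192, 0.0191, 0.1193, 0.0352)
side (1.092, 0.2143, -0.7393, 0.1876, 0.0869)
side (0.3975, 0.1032, -0.0991, 0.115, 0.0345)
side (0.376, -0.0698, 0.0411, 0.1179, 0.0375)
side (0.3928, -0.2157, -0.259, 0.1176, 0.0346)
```

View pics/tcrop1.png

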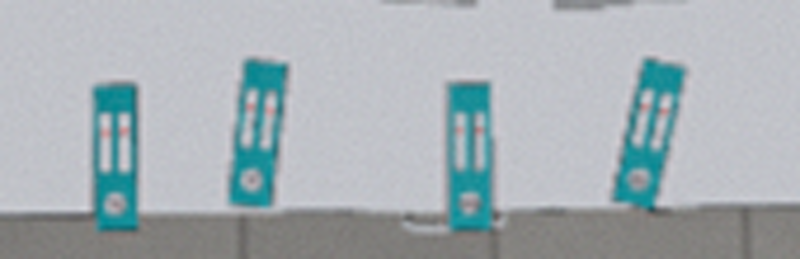

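View pics/tbox.png

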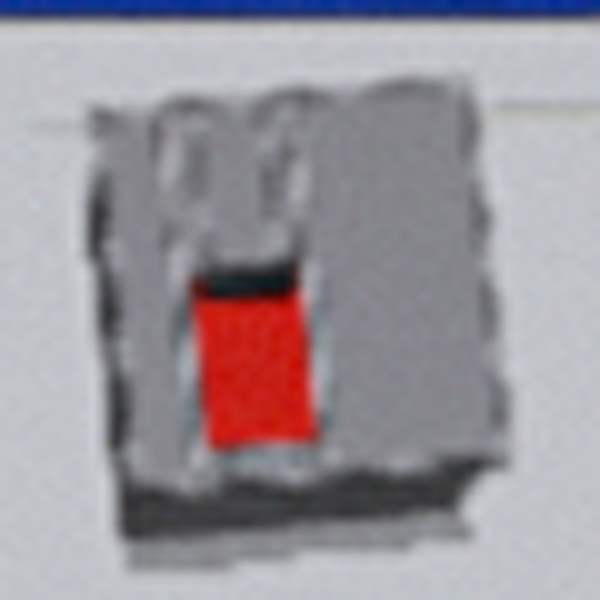

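View pics/tcrop2.png

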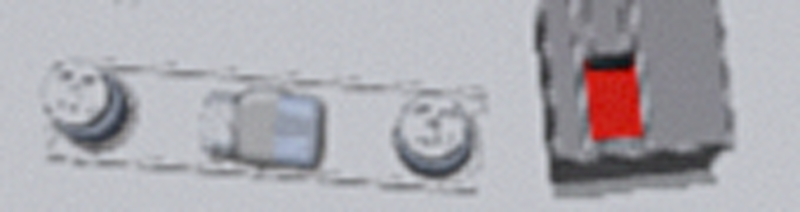

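View pics/scrop.png

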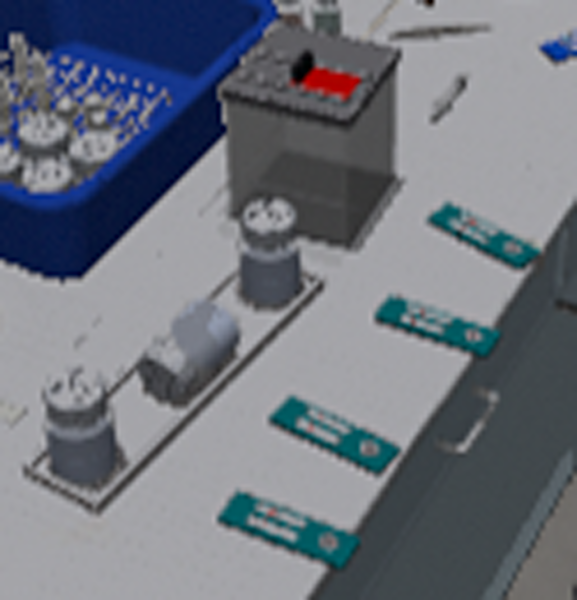

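The crops confirm four teal cassettes. The outer-left one and the third overhang the bench edge slightly. The shutter is shut, with its black rib at the far (+x) end. The fallen bottle's narrower, white-capped end points left (+y), so it is fallen_a. Next I'll measure the box, tray and bottle.

```bash
cat >> h.py <<'E'
def blob(d,m,z,near=None,amin=20,mo=0):
    best=None
    for c in cv2.findContours(m,cv2.RETR_EXTERNAL,cv2.CHAIN_APPROX_NONE)[0]:
        if cv2.contourArea(c)<amin: continue
        pts=np.array([cast(d,p[0][0],p[0][1],z)[:2] for p in c],np.float32)
        r=cv2.minAreaRect(pts); dd=np.hypot(*(np.array(r[0])-near)) if near is not None else -cv2.contourArea(c)
        if best is None or dd<best[0]: best=(dd,r,c)
    return best
E
python3 - <<'E'
from h import *
for n in("top","side"):
    d=get_image(n); hsv=cv2.cvtColor(d["frame"],cv2.COLOR_RGB2HSV)
    red=cv2.inRange(hsv,(0,180,110),(8,255,255))|cv2.inRange(hsv,(173,180,110),(180,255,255))
    b=blob(d,red,0.168,np.array([0.56,-0.2])); print(n,"red",b[1],cv2.boundingRect(b[2]))
    x,y,w,h=cv2.boundingRect(b[2])
    blk=cv2.inRange(hsv,(0,0,0),(180,255,45)); mk=np.zeros_like(blk); mk[y-20:y+h+2,x-15:x+w+5]=255
    bb=blob(d,blk&mk,0.188,np.array([0.58,-0.2]),8)
    if bb: print(n,"blk@.188",bb[1],cv2.boundingRect(bb[2]))
    # lid
    g=cv2.inRange(hsv,(0,0,60),(180,50,150))
    if n=="top":
        mk=np.zeros_like(g); mk[136:190,270:320]=255
        q=blob(d,cv2.morphologyEx((g&mk)|red&mk|blk&mk,cv2.MORPH_OPEN,np.ones((3,3))),0.165); print("lid",q[1])
    # neighbours caps etc
    m=np.array([0])
E
```

```text
top red ((0.5519129633903503, -0.18395410478115082), (0.03525659814476967, 0.04985731467604637), 89.10206604003906) (285, 160, 11, 15)
lid ((0.5704097151756287, -0.19987231492996216), (0.1656567007303238, 0.14031298458576202), 4.708662986755371)
side red ((0.5506675839424133, -0.1850089430809021), (0.05167077109217644, 0.0313292071223259), 3.059570789337158) (251, 155, 12, 6)
side blk@.188 ((0.5735598802566528, -0.16892051696777344), (0.04698904603719711, 0.015982575714588165), 89.34652709960938) (248, 151, 5, 7)
```

```bash
python3 - <<'E'
from h import *
d=get_image("top")
crop(d,165,150,225,190,"tA.png"); crop(d,205,150,265,190,"tB.png")
d=get_image("side"); crop(d,185,180,260,250,"sA.png")
E
```

```text
(no output)
```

View pics/tA.png

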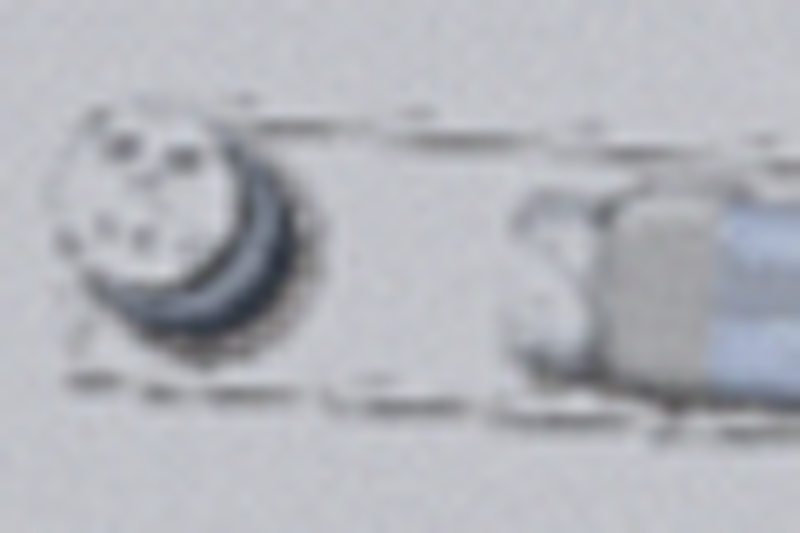

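View pics/tB.png

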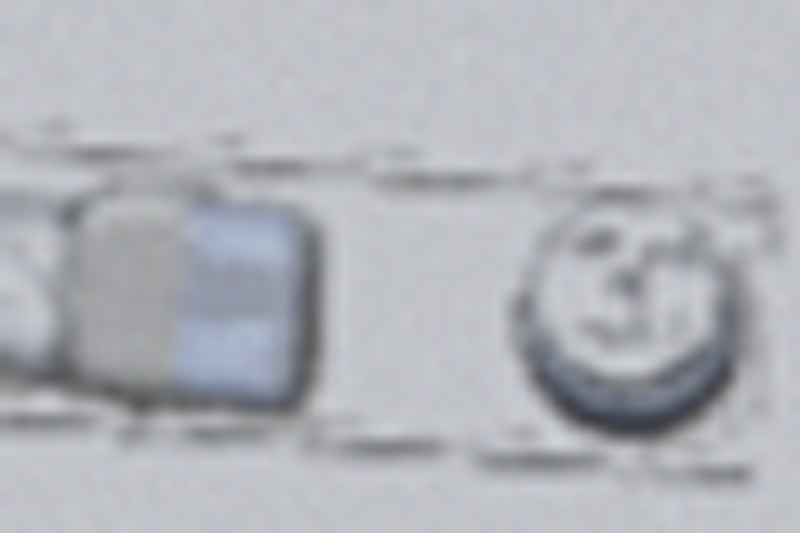

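View pics/sA.png

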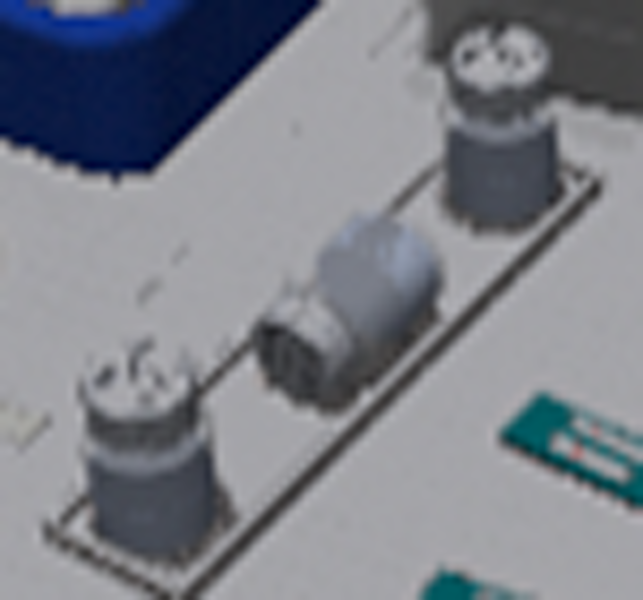

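```bash
python3 - <<'E'
from h import *
d=get_image("top"); s=get_image("side")
P=lambda o,sc,u,v,z:cast(d,o[0]+(u+.5)/sc-.5,o[1]+(v+.5)/sc-.5,z)
b=(265,130)
L=[P(b,10,*p,.165) for p in((90,108),(470,80),(505,463),(122,488))]
for p in L: print("lid",p.round(4))
yaw=[np.arctan2(*(L[i]-L[j])[[1,0]]) for i,j in((0,3),(1,2))]+[np.arctan2(-(L[i]-L[j])[0],(L[i]-L[j])[1])*-1*-1 for i,j in((0,1),(3,2))]
print("yaw",np.round(yaw,3))
rc=[P(b,10,*p,.168) for p in((212,447),(317,440))]
for p in rc: print("plate near corners",p.round(4), )
print("plate yaw", np.arctan2(-(rc[0]-rc[1])[0],(rc[0]-rc[1])[1]))
cl=P((165,150),13.333,150,195,.1); cr=P((205,150),13.333,630,290,.1)
print("caps",cl.round(4),cr.round(4),"dist",np.linalg.norm(cl-cr),"gap",((cl+cr)/2).round(4),"tray yaw",np.arctan2(-(cl-cr)[0],(cl-cr)[1]))
# tray corners (side-rail ends) via cap check in side view
for n,p in(("cl",cl),("cr",cr)): print(n,"side px",proj(s,p).round(1))
e1=P((165,150),13.333,515,285,.036); e2=P((205,150),13.333,315,305,.036)
print("fallen cap end",e1.round(4),"base",e2.round(4),np.linalg.norm(e1-e2))
E
```

```text
lid [ 0.6489 -0.1279  0.165 ]
lid [ 0.6569 -0.2629  0.165 ]
lid [ 0.5195 -0.2716  0.165 ]
lid [ 0.5127 -0.1367  0.165 ]
yaw [0.065 0.063 0.059 0.051]
plate near corners [ 0.5263 -0.1685  0.168 ]
plate near corners [ 0.5283 -0.2054  0.168 ]
plate yaw 0.05194360315025531
caps [0.5795 0.232  0.1   ] [ 0.5487 -0.0481  0.1   ] dist 0.2818052532756149 gap [0.5641 0.092  0.1   ] tray yaw -0.1096931724127895
cl side px [200.4 222.9]
cr side px [242.3 185.7]
fallen cap end [0.5624 0.1389 0.036 ] base [0.5551 0.0433 0.036 ] 0.09592664636293836
```

```bash
python3 - <<'E'
from h import *
d=get_image("top"); 
P=lambda o,sc,u,v,z:cast(d,o[0]+(u+.5)/sc-.5,o[1]+(v+.5)/sc-.5,z)
b=(265,130)
print("rib far edge top",P(b,10,247,263,.188).round(4),"near face base",P(b,10,249,297,.168).round(4),"near edge top if",P(b,10,247,275,.188).round(4))
s=get_image("side"); crop(s,225,135,285,180,"sbox.png")
# IK feasibility
yaw=.058; bx=np.array([np.cos(yaw),np.sin(yaw),0]); by=np.array([-bx[1],bx[0],0]); zz=np.array([0,0,1.])
slot=np.array([.5545,-.183,.165])
def T(a,z): return np.column_stack([a,np.cross(z,a),z])
for t in(45,52,60):
    c,sn=np.cos(np.radians(t)),np.sin(np.radians(t))
    a=sn*by-c*zz; L=-c*by-sn*zz
    for sg in(1,-1):
        for up in(.037,.14):
            p=slot-L*up-a*.018
            q=solve_ik(p,Q(T(a,sg*bx))); print(t,sg,up,None if q is None else np.round(q,2))
for c in cassettes(d):
    if c[0]>.6: continue
    l=np.array([np.cos(c[2]),np.sin(c[2]),0]); w=np.array([-l[1],l[0],0])
    p=np.array([c[0],c[1],0])+.043*l+.022*zz
    for sg in(1,-1):
        q=solve_ik(p,Q(T(-zz,sg*w))); print(c[:3],sg,None if q is None else np.round(q,2))
for sg in(1,-1):
    q=solve_ik([.585,-.18,.2],Q(T(-zz,sg*bx))); print("rib",sg,None if q is None else np.round(q,2))
E
```

```text
rib far edge top [ 0.5881 -0.1808  0.188 ] near face base [ 0.5795 -0.1826  0.168 ] near edge top if [ 0.5839 -0.1807  0.188 ]
45 1 0.037 [ 0.87  0.63 -0.47  1.59 -0.41  1.4   0.65]
45 1 0.14 [ 0.86  0.49 -0.55  1.65 -0.48  1.41  0.55]
45 -1 0.037 [ 0.43  0.58  0.14  1.62 -0.69  1.51 -2.27]
45 -1 0.14 [ 0.35  0.43  0.11  1.68 -0.71  1.52 -2.4 ]
52 1 0.037 [ 0.9   0.69 -0.46  1.55 -0.47  1.48  0.69]
52 1 0.14 [ 0.88  0.54 -0.52  1.61 -0.54  1.5   0.59]
52 -1 0.037 [ 0.45  0.65  0.17  1.58 -0.76  1.62 -2.22]
52 -1 0.14 [ 0.37  0.49  0.16  1.64 -0.79  1.64 -2.35]
60 1 0.037 [ 0.92  0.77 -0.46  1.51 -0.54  1.56  0.72]
60 1 0.14 [ 0.91  0.61 -0.5   1.56 -0.61  1.6   0.63]
60 -1 0.037 [ 0.71  0.72 -0.15  1.52 -0.69  1.64 -2.3 ]
60 -1 0.14 [ 0.75  0.57 -0.28  1.57 -0.71  1.65 -2.44]
(0.3848, 0.2167, 0.0015) 1 [ 0.22  0.62 -0.9   2.11  0.72  0.76  0.43]
(0.3848, 0.2167, 0.0015) -1 [-0.01  0.51 -0.62  2.12  0.48  0.66 -2.52]
(0.402, 0.0997, -0.1163) 1 [ 0.44  0.54 -0.83  2.17  0.64  0.69  0.62]
(0.402, 0.0997, -0.1163) -1 [ 0.14  0.44 -0.48  2.18  0.36  0.6  -2.29]
(0.3808, -0.0739, -0.0139) 1 [ 0.63  0.43 -0.6   2.23  0.43  0.6   1.26]
(0.3808, -0.0739, -0.0139) -1 [ 0.32  0.37 -0.26  2.24  0.18  0.55 -1.66]
(0.3971, -0.2194, -0.2469) 1 [ 0.78  0.48 -0.43  2.09  0.34  0.64  1.44]
(0.3971, -0.2194, -0.2469) -1 [ 0.45  0.45 -0.06  2.1   0.05  0.59 -1.46]
rib 1 [ 0.56  0.4  -0.4   1.72  0.18  1.06  0.15]
rib -1 [ 0.2   0.36  0.04  1.74 -0.02  1.04 -2.84]
```

```bash
cat >> h.py <<'E'
yaw=.058; bx=np.array([np.cos(yaw),np.sin(yaw),0]); by=np.array([-bx[1],bx[0],0]); zz=np.array([0,0,1.])
def T(a,z): return np.column_stack([a,np.cross(z,a),z])
def st(m=""): print(m,"t",round(telemetry.get_time(),1),"tcp",np.round(telemetry.get_tool_pos(),4),"w",round(telemetry.get_width(),4),"F",np.round(telemetry.get_contact_force(),1))
E
python3 - <<'E'
from h import *
q=Q(T(-zz,bx)); rib=np.array([.584,-.1815,0])
robot.reach(rib+.29*zz,q); st("above")
eoat.grip(.04)
print(robot.move_linear(rib+.196*zz,rate=.12,f_stop=6)); st("down")
eoat.grip(.0); st("gripped")
E
```

```text
above t 2.5 tcp [ 0.5832 -0.1844  0.2896] w 0.0851 F [-0.6 -0.3 -0.4]
False
down t 3.9 tcp [ 0.5848 -0.1816  0.1969] w 0.0403 F [-0.4  0.3  0.2]
gripped t 4.3 tcp [ 0.5846 -0.1818  0.1973] w 0.0083 F [-0.9 -0.   3.5]
```

```bash
python3 - <<'E'
from h import *
p=np.array(telemetry.get_tool_pos())
print(robot.move_linear(p+.063*bx,rate=.08,f_stop=20)); st("slid")
eoat.grip(.04); p=np.array(telemetry.get_tool_pos())
robot.move_linear(p+.10*zz,rate=.2); 
robot.reach([.45,-.35,.32],Q(T(-zz,bx))); st()
d=get_image("top"); crop(d,265,130,325,190,"tbox2.png"); crop(d,150,130,350,260,"t2.png")
for c in cassettes(d): print(c)
E
```

```text
True
slid t 5.0 tcp [ 0.6378 -0.1776  0.1972] w 0.0087 F [-2.6  0.1  5.4]
 t 7.1 tcp [ 0.4514 -0.3481  0.3193] w 0.04 F [0.3 0.3 0.1]
(1.0476, 0.3025, -1.5656, 0.0723, 0.0718)
(0.3848, 0.2167, 0.0015, 0.1157, 0.0309)
(0.4022, 0.0997, -0.1163, 0.116, 0.0324)
(0.3808, -0.0739, -0.0139, 0.1151, 0.027)
(0.3971, -0.2196, -0.2484, 0.117, 0.0323)
```

View pics/tbox2.png

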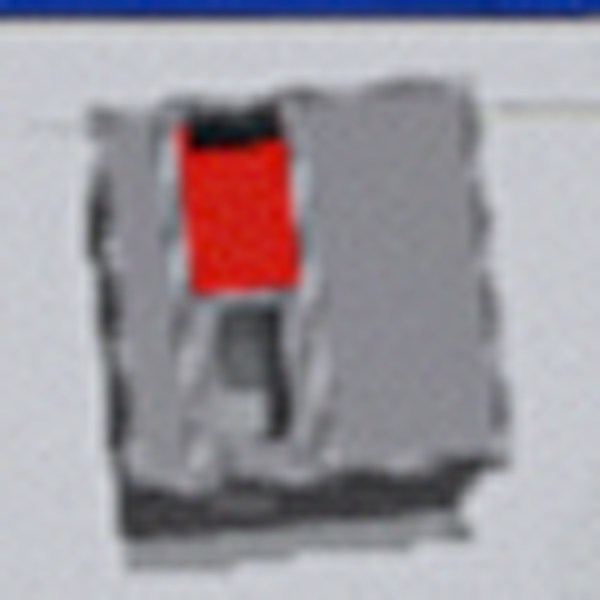

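View pics/t2.png

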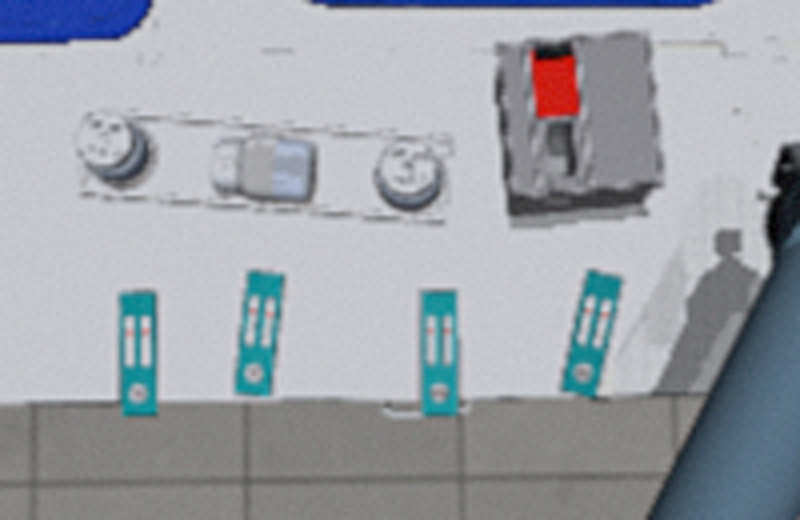

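```bash
python3 - <<'E'
from h import *
d=get_image("top")
P=lambda o,sc,u,v,z:cast(d,o[0]+(u+.5)/sc-.5,o[1]+(v+.5)/sc-.5,z)
b=(265,130); B=np.column_stack([bx,by])
n0=(P(b,10,212,447,.168)+P(b,10,317,440,.168))/2; n1=(P(b,10,195,297,.168)+P(b,10,300,290,.168))/2
print("shift",B.T@(n1-n0)[:2])
hsv=cv2.cvtColor(d["frame"],cv2.COLOR_RGB2HSV); red=cv2.inRange(hsv,(0,180,110),(8,255,255))|cv2.inRange(hsv,(173,180,110),(180,255,255))
print("red",blob(d,red,.168,np.array([.6,-.18]))[1], "was .5519,-.18395")
for n,p in (("tl",(218,305)),("tr",(278,300)),("bl",(225,440)),("br",(290,436))): print(n,P(b,10,*p,.165).round(4), B.T@(P(b,10,*p,.165)[:2]-np.array([.5545,-.183])))
cv2.imwrite("pics/slot.png",cv2.resize(d["frame"][155:178,280:302,::-1],None,fx=24,fy=24,interpolation=cv2.INTER_NEAREST))
s=get_image("side"); crop(s,225,135,285,180,"sbox2.png")
E
```

```text
Traceback (most recent call last):
ValueError: matmul: Input operand 1 has a mismatch in its core dimension 0, with gufunc signature (n?,k),(k,m?)->(n?,m?) (size 2 is different from 3)
```

```bash
python3 - <<'E'
from h import *
d=get_image("top")
P=lambda o,sc,u,v,z:cast(d,o[0]+(u+.5)/sc-.5,o[1]+(v+.5)/sc-.5,z)
b=(265,130); B=np.column_stack([bx,by])[:2]
n0=(P(b,10,212,447,.168)+P(b,10,317,440,.168))/2; n1=(P(b,10,195,297,.168)+P(b,10,300,290,.168))/2
print("shift",B.T@(n1-n0)[:2])
hsv=cv2.cvtColor(d["frame"],cv2.COLOR_RGB2HSV); red=cv2.inRange(hsv,(0,180,110),(8,255,255))|cv2.inRange(hsv,(173,180,110),(180,255,255))
print("red",blob(d,red,.168,np.array([.6,-.18]))[1], "was .5519,-.18395")
for n,p in (("tl",(218,305)),("tr",(278,300)),("bl",(225,440)),("br",(290,436))): print(n,P(b,10,*p,.165).round(4), B.T@(P(b,10,*p,.165)[:2]-np.array([.5545,-.183])))
cv2.imwrite("pics/slot.png",cv2.resize(d["frame"][155:178,280:302,::-1],None,fx=24,fy=24,interpolation=cv2.INTER_NEAREST))
s=get_image("side"); crop(s,225,135,285,180,"sbox2.png")
E
```

```text
shift [0.05369932 0.00171651]
red ((0.6114574670791626, -0.17970100045204163), (0.0562165230512619, 0.03655470162630081), 4.475489616394043) was .5519,-.18395
tl [ 0.5774 -0.1718  0.165 ] [0.02348282 0.00983916]
tr [ 0.5788 -0.193   0.165 ] [ 0.02370684 -0.0114397 ]
bl [ 0.5292 -0.1733  0.165 ] [-0.02472262  0.01117268]
br [ 0.5302 -0.1962  0.165 ] [-0.02498001 -0.01176729]
```

View pics/slot.png

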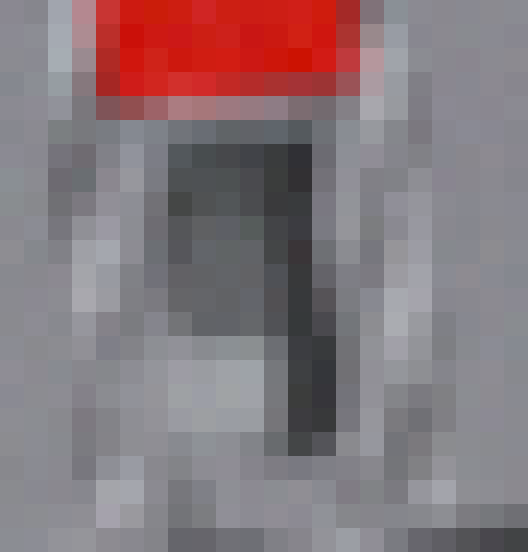

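View pics/sbox2.png

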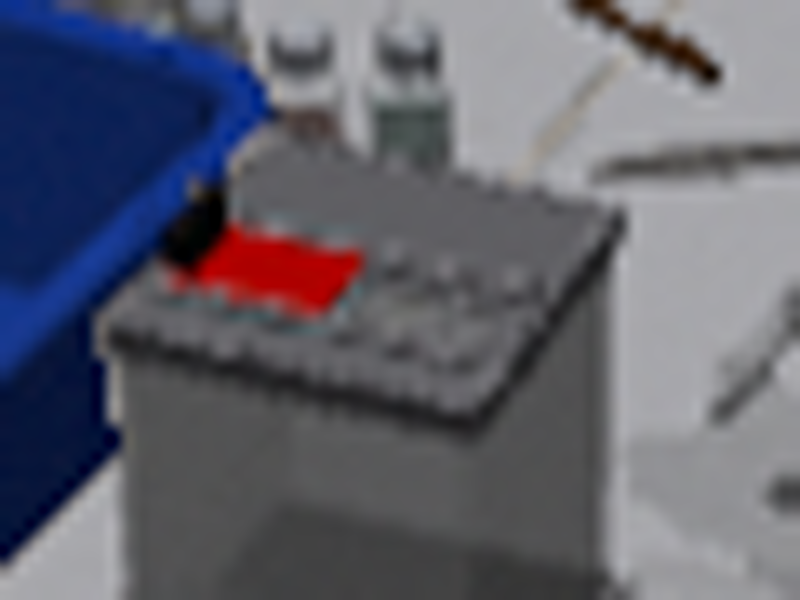

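The images don't agree on how far the shutter is open: 53.7 mm from the plate edge, 59.5 mm from the centroid. The TCP travelled only 53 mm, so I'll grip the rib again and push it to its stop.

```bash
python3 - <<'E'
from h import *
p=np.array([.6378,-.1776,.197]); q=Q(T(-zz,bx))
robot.reach(p+.09*zz,q); robot.move_linear(p,rate=.12,f_stop=6)
eoat.grip(0); st("grip"); p=np.array(telemetry.get_tool_pos())
print(robot.move_linear(p+.012*bx,rate=.02,f_stop=30)); st("pushed")
robot.pause(.3); st("settled")
E
```

```text
grip t 9.6 tcp [ 0.6375 -0.1778  0.1984] w 0.0081 F [-4.4 -0.5  6.9]
False
pushed t 10.3 tcp [ 0.6384 -0.1779  0.1979] w 0.0083 F [-24.8   1.8  16.3]
settled t 10.6 tcp [ 0.6384 -0.1779  0.198 ] w 0.0082 F [-24.    2.4  17.4]
```

```bash
python3 - <<'E'
from h import *
eoat.grip(.04); p=np.array(telemetry.get_tool_pos()); robot.move_linear(p+.10*zz,rate=.2); 
robot.reach([.45,-.35,.32],Q(T(-zz,bx))); st()
d=get_image("top"); s=get_image("side")
cv2.imwrite("pics/slot2.png",cv2.resize(d["frame"][135:178,278:304,::-1],None,fx=13,fy=13,interpolation=cv2.INTER_NEAREST))
cv2.imwrite("pics/sslot2.png",cv2.resize(s["frame"][140:170,230:280,::-1],None,fx=16,fy=16,interpolation=cv2.INTER_NEAREST))
B=np.column_stack([bx,by])[:2]; o=np.array([.5545,-.183])
# profile of red along the plate centreline, subpixel
for off in(-.008,0,.008):
    xs=np.arange(-.04,.10,.001); r=[]
    for x in xs:
        w=o+B@np.array([x,off]); u,v=proj(d,[*w,.168]); c=cv2.getRectSubPix(d["frame"],(1,1),(float(u),float(v)))[0,0].astype(float); r.append(c[0]-c[1])
    r=np.array(r); h=r.max()/2; i=np.where(r>h)[0]; print(off,"red x from",xs[i[0]],"to",xs[i[-1]])
E
```

```text
t 12.7 tcp [ 0.4514 -0.3482  0.3194] w 0.0398 F [ 0.3  1.3 -0.6]
-0.008 red x from 0.02900000000000006 to 0.0800000000000001
0 red x from 0.02800000000000006 to 0.0780000000000001
0.008 red x from 0.02800000000000006 to 0.0790000000000001
```

View pics/slot2.png

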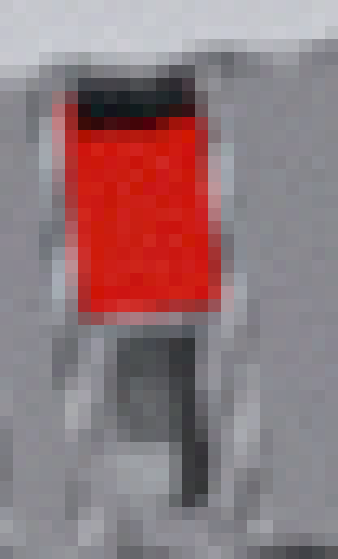

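View pics/sslot2.png

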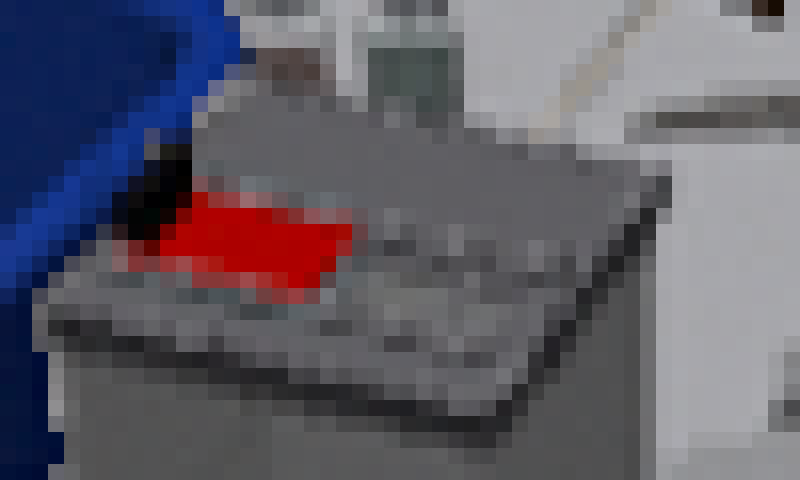

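```bash
python3 - <<'E'
from h import *
d=get_image("top"); im=cv2.imread("pics/top0.png")[:,:,::-1].copy()
B=np.column_stack([bx,by])[:2]; o=np.array([.5545,-.183])
cur=cv2.resize(d["frame"],(800,600),interpolation=cv2.INTER_CUBIC)
for nm,f in(("initial",im),("now",cur)):
  for off in(-.008,0,.008):
    xs=np.arange(-.05,.10,.001); r=[]
    for x in xs:
        w=o+B@np.array([x,off]); u,v=proj(d,[*w,.168]); c=cv2.getRectSubPix(f,(1,1),((float(u)+.5)*1.5625-.5,(float(v)+.5)*1.5625-.5))[0,0].astype(float); r.append(c[0]-c[1])
    r=np.array(r); h=r.max()/2; i=np.where(r>h)[0]; print(nm,off,"red x",xs[i[0]],xs[i[-1]])
E
```

```text
initial -0.008 red x -0.02599999999999998 0.024000000000000063
initial 0 red x -0.02599999999999998 0.024000000000000063
initial 0.008 red x -0.026999999999999982 0.024000000000000063
now -0.008 red x 0.029000000000000067 0.08000000000000011
now 0 red x 0.028000000000000067 0.07800000000000011
now 0.008 red x 0.028000000000000067 0.07900000000000011
```

The shutter plate's near edge is now about 29 mm past the slot centre and hard against its stop, so it is fully open. It must have started about 5 mm open. The slot is clear. Now the first cassette, the rightmost.

```bash
cat >> h.py <<'E'
slot=np.array([.554,-.1835,.165]); th=np.radians(55); c_,s_=np.cos(th),np.sin(th)
A=s_*by-c_*zz; Ld=-c_*by-s_*zz; QS=Q(T(A,bx)); G=.043
def pick(i=None,near=None):
    t=[c for c in cassettes(get_image("top")) if c[0]<.6 and c[4]>.02]; s=[c for c in cassettes(get_image("side")) if c[0]<.6]
    print("top",t); 
    c=min(t,key=lambda k:np.hypot(k[0]-near[0],k[1]-near[1]))
    m=min(s,key=lambda k:np.hypot(k[0]-c[0],k[1]-c[1])) if s else c
    x,y=(c[0]+m[0])/2,(c[1]+m[1])/2
    if np.hypot(m[0]-c[0],m[1]-c[1])>.012: x,y=c[:2]
    print("target",c,m[:3])
    l=np.array([np.cos(c[2]),np.sin(c[2]),0]); w=np.array([-l[1],l[0],0]); q=Q(T(-zz,-w))
    p=np.array([x,y,0])+G*l
    eoat.grip(.058)
    robot.reach(p+.12*zz,q)
    print("touch",robot.move_linear(p+.0225*zz,rate=.12,f_stop=5)); st("low")
    eoat.grip(.0); st("grip")
    cur=np.array(telemetry.get_tool_pos())
    return cur
def post(z_tcp,look=None):
    dz=z_tcp-.004
    pos=lambda up:slot-Ld*up-A*dz
    robot.reach(pos(.15),QS); st("pre")
    if look:
        d=get_image("side"); crop(d,200,90,320,180,look)
E
python3 - <<'E'
from h import *
cur=pick(near=(.397,-.22))
robot.move_linear([cur[0],cur[1],.33],rate=.25); st("up")
d=get_image("side"); crop(d,200,60,330,180,"lift1.png")
E
```

```text
top [(0.3848, 0.2167, 0.0015, 0.1156, 0.0309), (0.402, 0.0997, -0.1163, 0.1156, 0.0324), (0.3808, -0.0739, -0.0139, 0.1151, 0.027), (0.397, -0.2195, -0.2469, 0.1168, 0.0323)]
target (0.397, -0.2195, -0.2469, 0.1168, 0.0323) (0.376, -0.0698, 0.0411)
touch False
low t 16.0 tcp [ 0.4394 -0.2303  0.0231] w 0.0581 F [ 0.9 -0.1 -1. ]
grip t 16.4 tcp [ 0.4397 -0.2305  0.0238] w 0.0337 F [-1.7  0.   6.4]
up t 17.8 tcp [ 0.4387 -0.23    0.3282] w 0.034 F [-0.9  0.1 -1.5]
```

View pics/lift1.png

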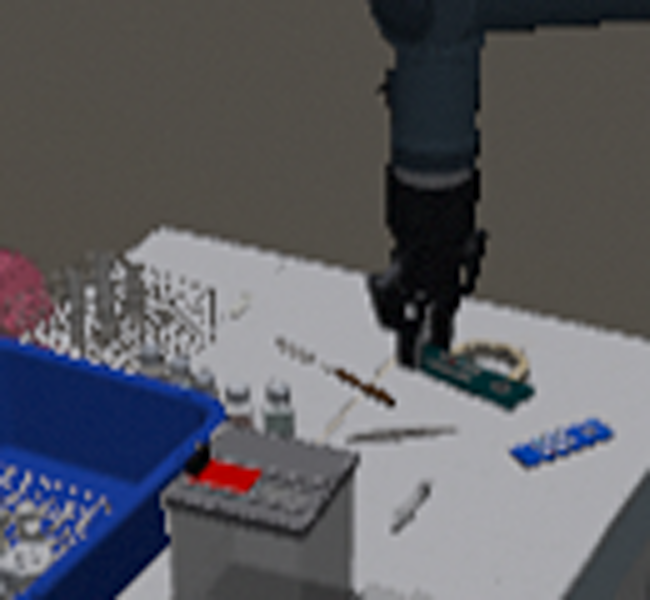

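The cassette is held level by its far end. Next it goes to the pre-insertion pose, and I'll look from both cameras.

```bash
python3 - <<'E'
from h import *
post(.0238,"pre1.png")
d=get_image("top"); crop(d,255,125,325,178,"pre1t.png")
E
```

```text
pre t 19.6 tcp [ 0.5499 -0.1138  0.2992] w 0.0338 F [ 0.7  0.1 -0.4]
```

View pics/pre1.png

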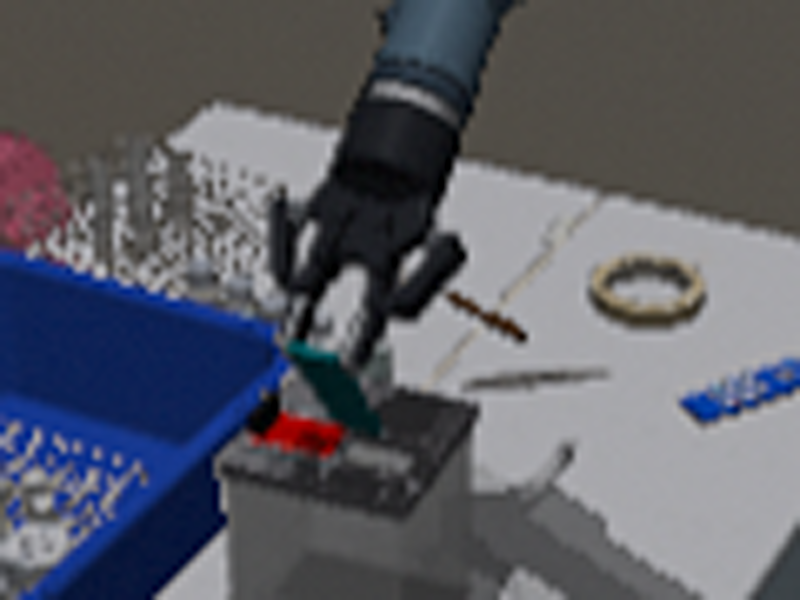

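View pics/pre1t.png

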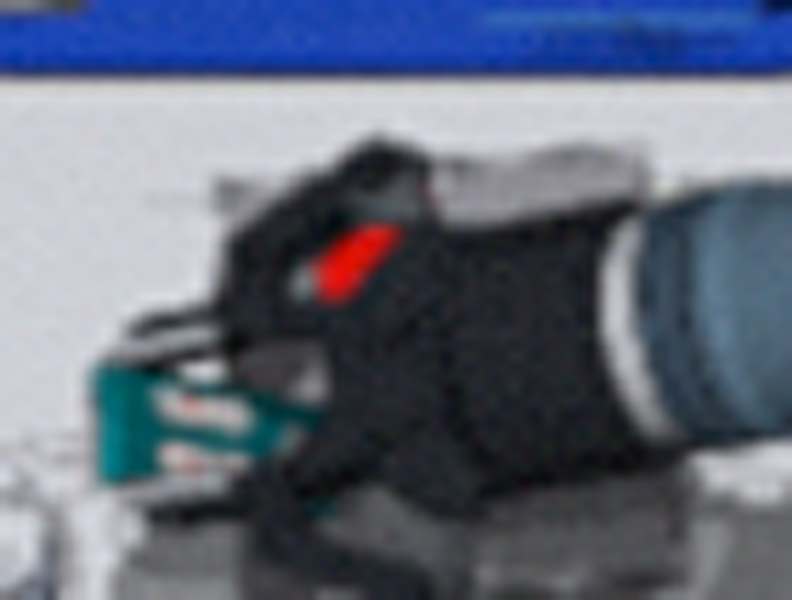

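The cassette leans with its lower end towards the slot (side view, about (375,425)), so I'll insert it.

```bash
cat >> h.py <<'E'
def insert(z_tcp,up=.028):
    dz=z_tcp-.004; pos=lambda u:slot-Ld*u-A*dz
    print("target",pos(.15).round(4))
    s=robot.move_linear(pos(up),rate=.12,f_stop=8); st(f"in stop={s}")
    cur=np.array(telemetry.get_tool_pos()); print("off along/x/perp",((cur-pos(up))@np.column_stack([Ld,bx,A])).round(4))
    return s
def release():
    dz=.02
    eoat.grip(.055); robot.pause(.3); cur=np.array(telemetry.get_tool_pos())
    robot.move_linear(cur-Ld*.06-A*.02,rate=.25); robot.move_linear(cur-Ld*.12-A*.04,rate=.3); st("out")
E
python3 - <<'E'
from h import *
s=insert(.0238)
d=get_image("side"); crop(d,200,90,320,180,"in1.png")
E
```

```text
target [ 0.55   -0.1138  0.2992]
in stop=False t 20.9 tcp [ 0.5545 -0.1831  0.2002] w 0.0338 F [ 0.   1.5 -0.7]
off along/x/perp [-0.0011  0.0005 -0.0001]
```

View pics/in1.png

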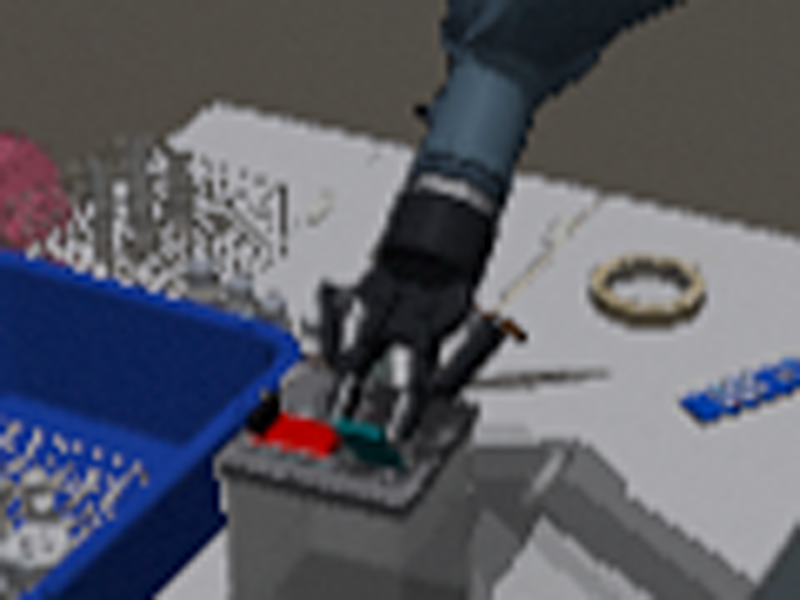

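No contact force, and the cassette is well into the slot. I'll release it and check.

```bash
python3 - <<'E'
from h import *
release()
robot.reach([.45,-.25,.35],Q(T(-zz,bx)))
d=get_image("side"); crop(d,215,130,295,190,"out1.png")
d=get_image("top"); crop(d,150,130,350,260,"out1t.png"); print(cassettes(d)); st()
E
```

```text
out t 22.4 tcp [ 0.5522 -0.1476  0.3213] w 0.0549 F [-0.1 -0.4 -0.6]
[(1.0476, 0.3025, -1.5656, 0.0723, 0.0718), (0.3848, 0.2167, 0.0015, 0.1157, 0.0309), (0.4022, 0.0999, -0.1163, 0.116, 0.0328), (0.3808, -0.0739, -0.0139, 0.1151, 0.027)]
 t 23.1 tcp [ 0.4495 -0.2499  0.347 ] w 0.0548 F [0.4 0.1 1.2]
```

View pics/out1.png

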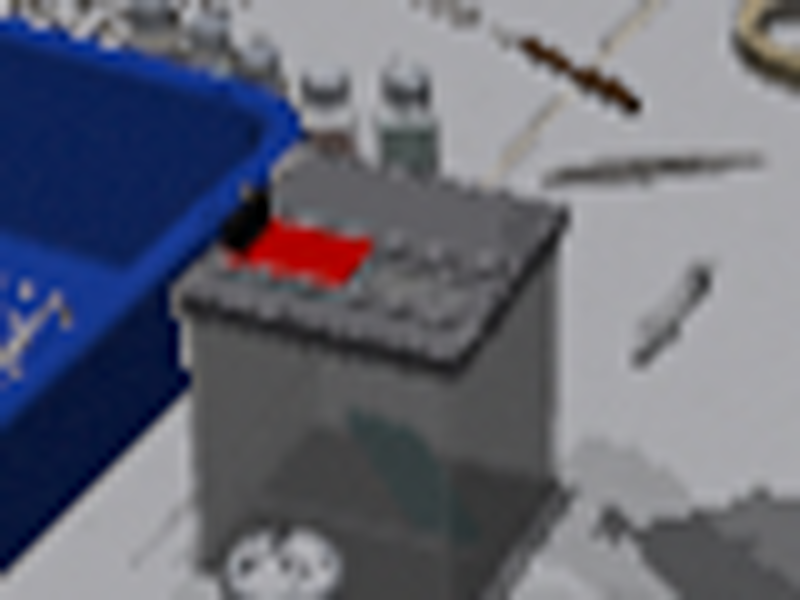

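View pics/out1t.png

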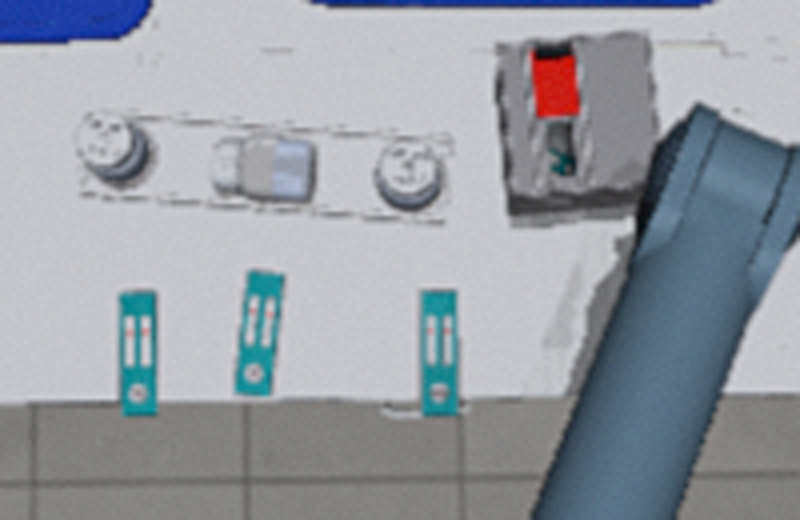

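Cassette in the box (side view, teal at (415,470) behind the clear wall). The other three haven't moved. Next is the third one.

```bash
cat >> h.py <<'E'
def cycle(near,tag):
    cur=pick(near=near)
    if not .030<telemetry.get_width()<.040: print("BAD GRIP"); return
    z=cur[2]
    robot.move_linear([cur[0],cur[1],.34],rate=.28); st("up")
    robot.reach([.44,-.16,.36],Q(T(-zz,bx)) if False else telemetry.get_tcp_rot())
    post(z); print("w",telemetry.get_width())
    d=get_image("side"); crop(d,200,90,320,180,f"pre{tag}.png")
    if insert(z): print("BLOCKED"); return
    release()
    robot.reach([.45,-.25,.35],Q(T(-zz,bx)))
    d=get_image("side"); crop(d,215,130,295,190,f"out{tag}.png")
    d=get_image("top"); crop(d,150,130,350,260,f"out{tag}t.png"); print([c for c in cassettes(d) if c[0]<.6]); st()
E
python3 - <<'E'
from h import *
cycle((.381,-.074),"2")
E
```

```text
top [(0.3848, 0.2167, 0.0015, 0.1156, 0.0309), (0.4022, 0.0997, -0.1163, 0.116, 0.0324), (0.3808, -0.0739, -0.0139, 0.1151, 0.027)]
target (0.3808, -0.0739, -0.0139, 0.1151, 0.027) (0.376, -0.0698, 0.0411)
touch False
low t 26.2 tcp [ 0.4221 -0.0725  0.023 ] w 0.0578 F [-1.1 -0.   0.7]
grip t 26.5 tcp [ 0.4223 -0.0726  0.0237] w 0.0339 F [-0.8 -0.3  4.5]
up t 27.8 tcp [ 0.4212 -0.0725  0.3383] w 0.0336 F [-0.1 -0.7 -1. ]
pre t 30.1 tcp [ 0.5499 -0.113   0.2994] w 0.0337 F [-1.1  0.1 -0.5]
w 0.033749630701073126
target [ 0.5499 -0.1137  0.2992]
in stop=False t 31.3 tcp [ 0.5545 -0.1831  0.2001] w 0.0337 F [-0.6  0.3 -0.3]
off along/x/perp [-0.001   0.0005 -0.0001]
out t 32.7 tcp [ 0.5522 -0.1476  0.3213] w 0.0554 F [-1.5 -0.4 -0.4]
[(0.3848, 0.2167, 0.0015, 0.1156, 0.0309), (0.4022, 0.0997, -0.1163, 0.116, 0.0324)]
 t 33.6 tcp [ 0.4497 -0.2497  0.3475] w 0.0554 F [-0.4  0.6 -0.2]
```

View pics/out2.png

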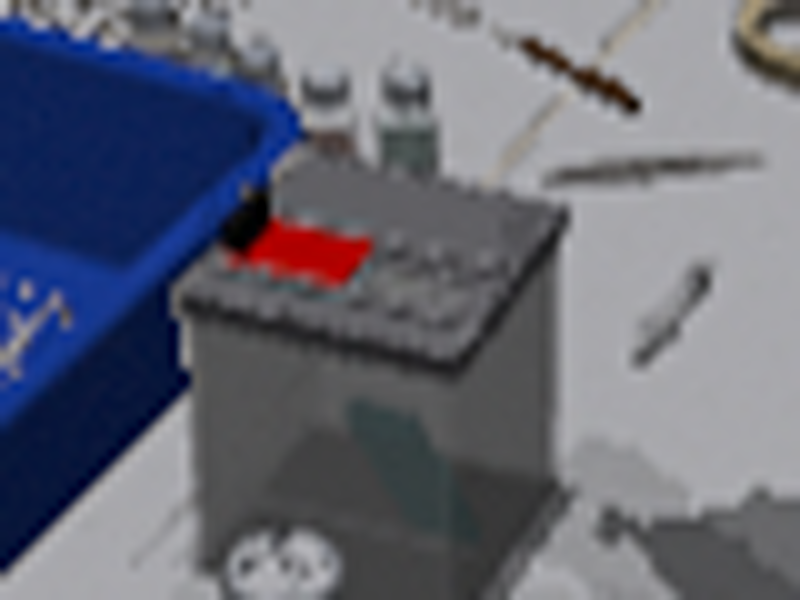

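View pics/out2t.png

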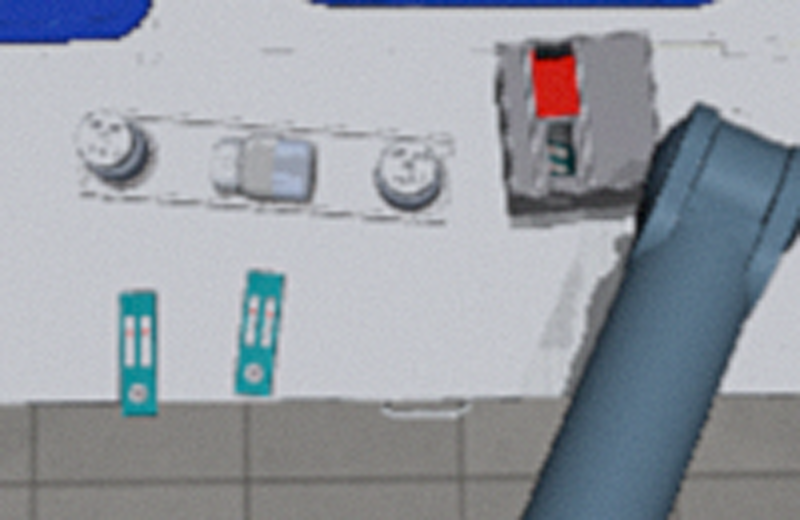

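The second cassette lies on the first in the box; two teal slabs remain on the bench at (138,352) and (260,333). Continuing.

```bash
python3 - <<'E'
from h import *
cycle((.402,.0997),"3")
E
```

```text
top [(0.3848, 0.2167, 0.0015, 0.1157, 0.0309), (0.4022, 0.0997, -0.1163, 0.116, 0.0324)]
target (0.4022, 0.0997, -0.1163, 0.116, 0.0324) (0.3975, 0.1032, -0.0991)
touch False
low t 37.0 tcp [0.4432 0.0966 0.023 ] w 0.0583 F [-0.   0.4 -0.5]
grip t 37.4 tcp [0.4435 0.0967 0.0237] w 0.0337 F [-1.6 -0.7  5.7]
up t 38.6 tcp [0.4424 0.0964 0.3382] w 0.0335 F [-0.6  0.2 -1.2]
pre t 41.6 tcp [ 0.5501 -0.1132  0.2994] w 0.0342 F [0.1 0.5 0.1]
w 0.0342081946423052
target [ 0.5499 -0.1137  0.2992]
in stop=False t 42.9 tcp [ 0.5544 -0.1833  0.2001] w 0.034 F [-0.1  0.1 -0.6]
off along/x/perp [-0.0009  0.0004 -0.0002]
out t 44.3 tcp [ 0.5521 -0.1477  0.3212] w 0.0554 F [ 0.1  0.1 -0.7]
[(0.3848, 0.2167, 0.0015, 0.1157, 0.0309)]
 t 45.2 tcp [ 0.4499 -0.2495  0.3484] w 0.0552 F [0.1 0.  0.6]
```

View pics/out3.png

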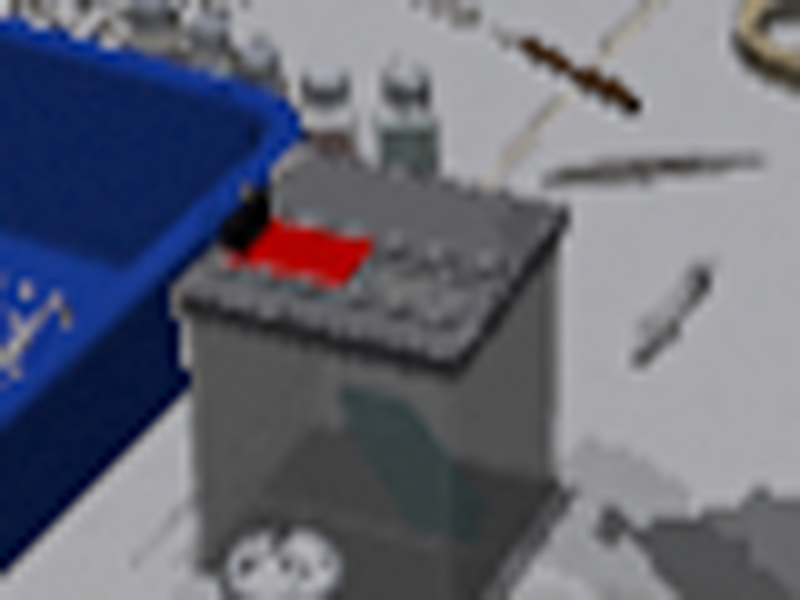

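View pics/out3t.png

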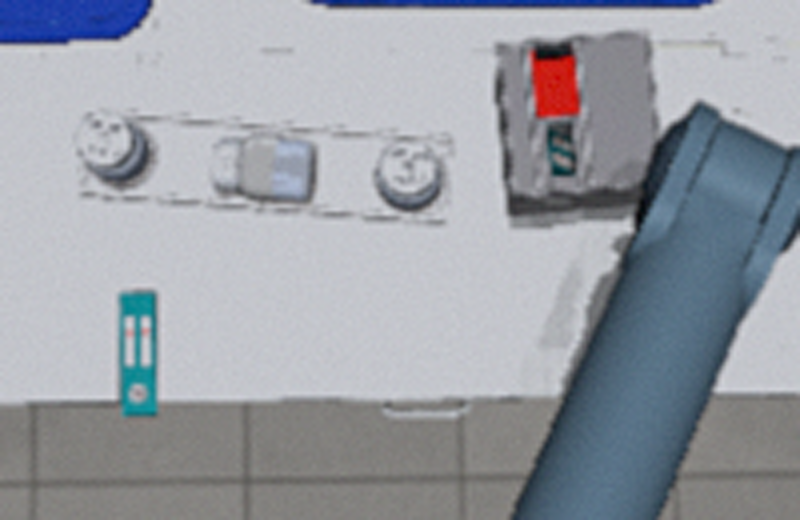

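Three cassettes are stacked inside the box. The last one is at (138,352).

```bash
python3 - <<'E'
from h import *
cycle((.385,.2167),"4")
E
```

```text
top [(0.3848, 0.2167, 0.0015, 0.1156, 0.0309)]
target (0.3848, 0.2167, 0.0015, 0.1156, 0.0309) (0.38, 0.2192, 0.0191)
touch False
low t 48.7 tcp [0.4261 0.2183 0.023 ] w 0.0582 F [-0.4  0.4 -0.1]
grip t 49.0 tcp [0.4263 0.2185 0.0238] w 0.0338 F [-1.2 -0.3  5.8]
up t 50.3 tcp [0.4253 0.2179 0.3382] w 0.0338 F [ 0.1  1.  -0.4]
pre t 53.4 tcp [ 0.5499 -0.1122  0.2991] w 0.0332 F [-0.1  0.9 -0.2]
w 0.03315051495434342
target [ 0.55   -0.1138  0.2992]
in stop=True t 54.0 tcp [ 0.5501 -0.1419  0.2562] w 0.0331 F [-3.4  2.5  2.6]
off along/x/perp [-0.0707 -0.0015  0.0017]
BLOCKED
```

```bash
python3 - <<'E'
from h import *
st(); d=get_image("side"); crop(d,200,90,320,180,"blk4.png"); d=get_image("top"); crop(d,255,125,325,178,"blk4t.png")
E
```

```text
t 54.0 tcp [ 0.5501 -0.1419  0.2562] w 0.0331 F [-3.4  2.5  2.6]
```

View pics/blk4.png

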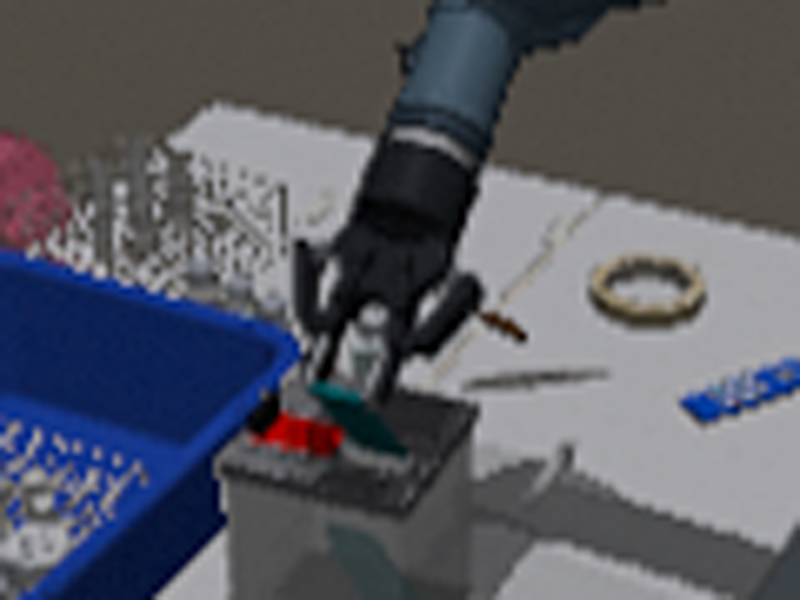

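View pics/blk4t.png

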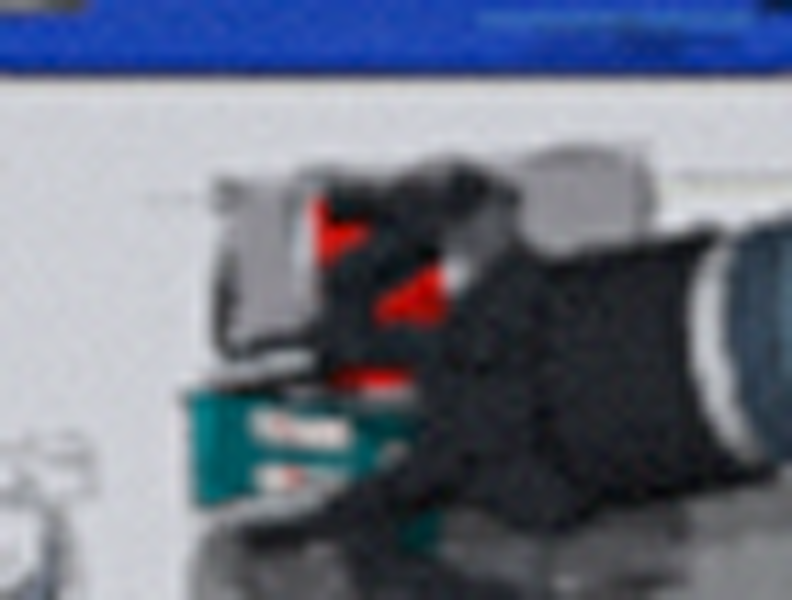

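View pics/pre4.png

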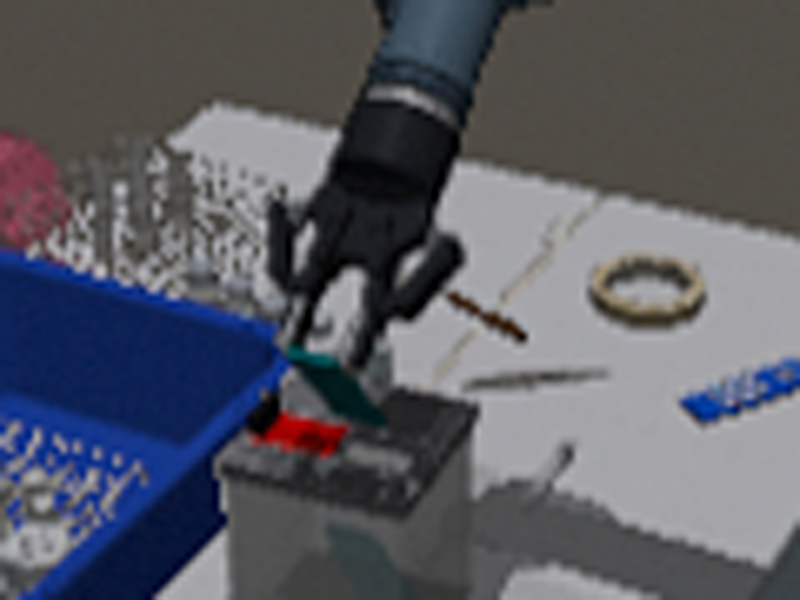

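Cassette 4 stopped with its tip on the lid. It seems to have turned in the grip: in pre4 it looks shallower than in pre1. I'll back off and compare its angle with cassette 1's by casting its +x edge onto its known plane.

```bash
python3 - <<'E'
from h import *
dz=.0198
robot.move_linear(slot-Ld*.15-A*dz,rate=.15); robot.pause(.3); st()
s=get_image("side"); cv2.imwrite("pics/side_pre4b.png",cv2.resize(s["frame"][:,:,::-1],(800,600),interpolation=cv2.INTER_CUBIC))
crop(s,200,90,320,180,"pre4b.png")
def ang(path,tag):
    im=cv2.imread(path); k=im.shape[1]/120.
    hsv=cv2.cvtColor(im,cv2.COLOR_BGR2HSV); m=cv2.inRange(hsv,(80,110,30),(98,255,255)); m[int(430):]=0 
    m[:330]=0
    n,lab,stt,cen=cv2.connectedComponentsWithStats(m); i=1+np.argmax(stt[1:,4]); mm=lab==i
    pts=[]
    for r in np.where(mm.any(1))[0]:
        c=np.where(mm[r])[0]
        for side,cc in(("l",c[0]),("r",c[-1])): pts.append((side,cc,r))
    L=np.array([(c,r) for sd,c,r in pts if sd=="l"]); 
    lo,hi=L[:,1].min(),L[:,1].max(); sel=L[(L[:,1]>lo+.2*(hi-lo))&(L[:,1]<lo+.75*(hi-lo))]
    w=[]
    for c,r in sel:
        u=200+(c+.5)/k-.5; v=90+(r+.5)/k-.5
        rd=RM(s["attitude"])@np.array([(u-s["cx"])/s["fx"],(v-s["cy"])/s["fy"],1]); o=s["origin"]
        t=((slot+.018*bx-o)@bx)/(rd@bx); p=o+rd*t-slot; w.append((p@by,p[2]))
    w=np.array(w); f=np.polyfit(w[:,1],w[:,0],1)
    print(tag,stt[i],"angle from horizontal",np.degrees(np.arctan2(1,f[0])).round(1),"y at z=.05",np.polyval(f,.05).round(4), "n",len(w))
for p in("pre1","pre2","pre3","pre4","pre4b"): ang(f"pics/{p}.png",p)
E
```

```text
t 54.9 tcp [ 0.5498 -0.1146  0.2983] w 0.0332 F [-0.4  0.2 -0.6]
pre1 [ 326  371   55   59 1284] angle from horizontal 53.7 y at z=.05 0.0166 n 32
pre2 [ 314  364   66   66 1187] angle from horizontal 44.7 y at z=.05 0.0162 n 35
pre3 [ 296  361   84   69 1679] angle from horizontal 55.7 y at z=.05 0.0324 n 37
pre4 [ 285  343  102   84 1415] angle from horizontal 49.9 y at z=.05 0.0205 n 46
pre4b [289 341  53  29 747] angle from horizontal 63.5 y at z=.05 0.0464 n 15
```

View pics/pre4b.png

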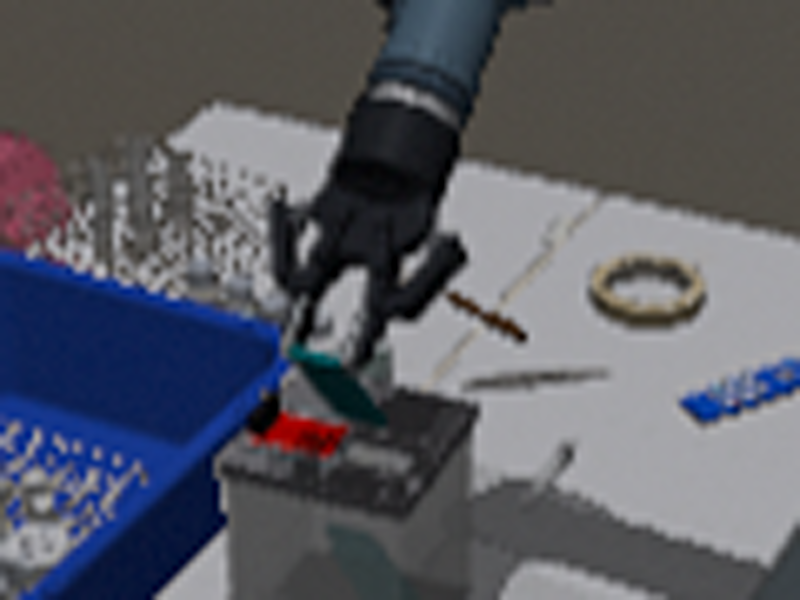

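View pics/pre3.png

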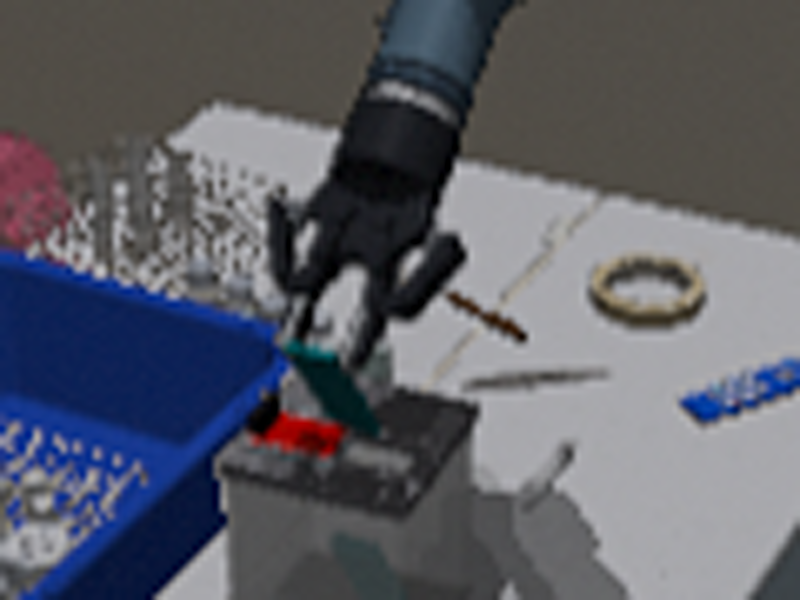

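```bash
python3 - <<'E'
from h import *
s=get_image("side")
g=slot-Ld*.15   # grip centre in slab mid plane
for dlt in(0,3,6,9,12):
    r=np.radians(dlt); L2=Ld*np.cos(r)-A*np.sin(r); n2=A*np.cos(r)+Ld*np.sin(r)
    out=[]
    for e,wx in((.103,-.018),(.103,.018),(-.017,.018)):
        p=g+L2*e+n2*.004+bx*wx; u=proj(s,p); out.append(((u-np.array([200,90])+.5)*6.667-.5).round(0))
    print(dlt,out)
E
```

```text
0 [array([378., 438.]), array([329., 426.]), array([278., 350.])]
3 [array([380., 431.]), array([331., 419.]), array([278., 351.])]
6 [array([383., 424.]), array([334., 412.]), array([277., 353.])]
9 [array([386., 416.]), array([336., 404.]), array([277., 354.])]
12 [array([388., 408.]), array([339., 397.]), array([277., 355.])]
```

The lower corner at (385,421) matches a sag of about 6.5° in the grip; cassettes 1–3 sat at about 1°. I'll tilt the tool 6° further to make up for it and insert along the slab's real axis.

```bash
python3 - <<'E'
from h import *
t=np.radians(61); A2=np.sin(t)*by-np.cos(t)*zz; q=Q(T(A2,bx)); dz=.0198
pos=lambda u:slot-Ld*u-A2*dz
robot.reach(pos(.15),q); st("pre"); d=get_image("side"); crop(d,200,90,320,180,"pre4c.png")
s=robot.move_linear(pos(.028),rate=.10,f_stop=8); st(f"in stop={s}")
d=get_image("side"); crop(d,200,90,320,180,"in4c.png")
E
```

```text
pre t 55.2 tcp [ 0.5495 -0.1166  0.2953] w 0.0332 F [ 0.3  0.4 -0.2]
in stop=False t 56.6 tcp [ 0.5543 -0.1841  0.1984] w 0.0331 F [-0.2 -0.5 -0.2]
```

View pics/pre4c.png

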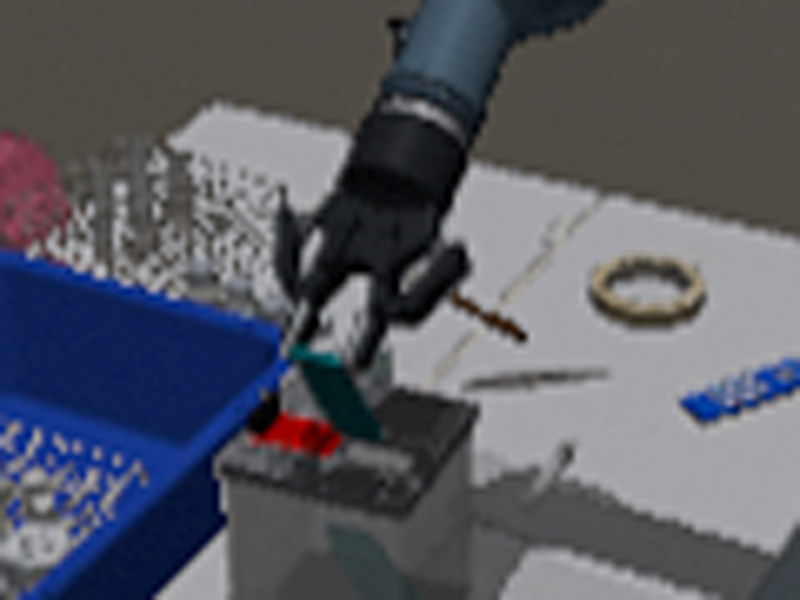

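View pics/in4c.png

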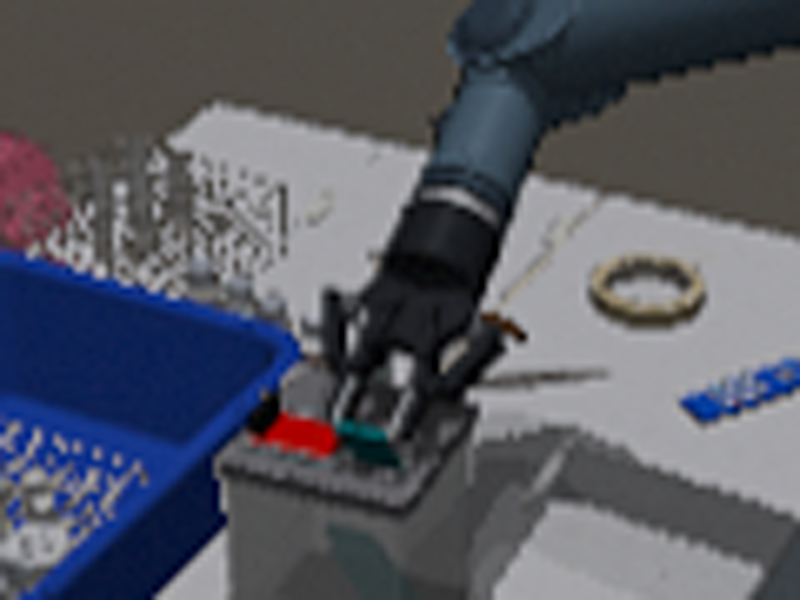

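It went in freely. Releasing.

```bash
python3 - <<'E'
from h import *
eoat.grip(.055); robot.pause(.4); cur=np.array(telemetry.get_tool_pos())
robot.move_linear(cur-Ld*.06,rate=.25); robot.move_linear(cur-Ld*.12,rate=.3)
robot.reach([.45,-.25,.35],Q(T(-zz,bx)))
d=get_image("side"); crop(d,215,130,295,190,"out4.png")
d=get_image("top"); crop(d,150,130,350,260,"out4t.png"); print([c for c in cassettes(d) if c[0]<.6]); st()
E
```

```text
[]
 t 59.0 tcp [ 0.4491 -0.2511  0.3476] w 0.0551 F [ 0.1  0.1 -1.3]
```

View pics/out4.png

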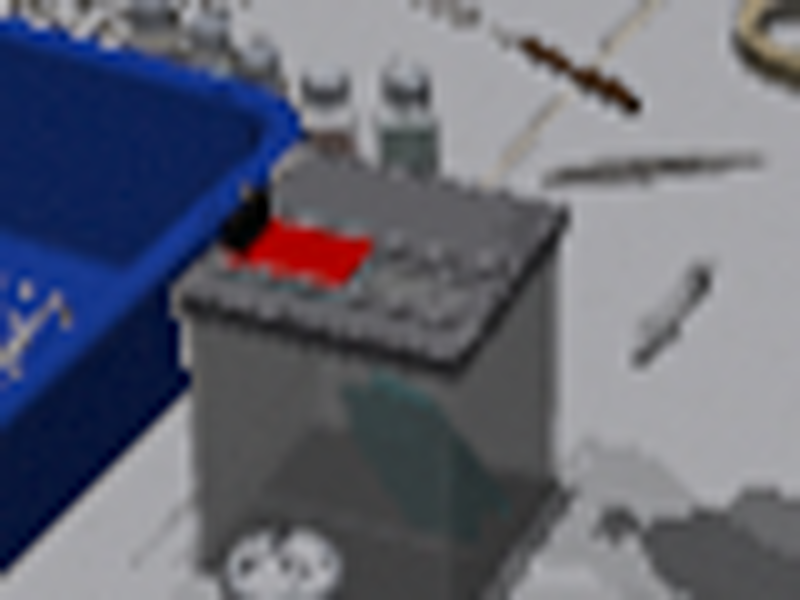

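View pics/out4t.png

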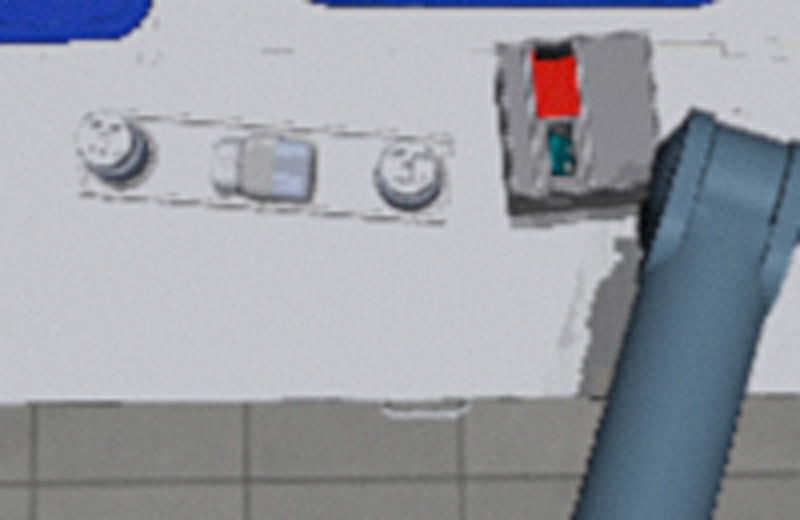

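All four cassettes are in the box and the bench is clear. Now I'll close the shutter to its hard stop.

```bash
python3 - <<'E'
from h import *
p=np.array([.6382,-.1778,.197]); q=Q(T(-zz,bx))
eoat.grip(.04)
robot.reach(p+.10*zz,q); robot.move_linear(p,rate=.12,f_stop=6); eoat.grip(0); st("grip")
p=np.array(telemetry.get_tool_pos()); p[2]=.197
print(robot.move_linear(p-.066*bx,rate=.05,f_stop=22)); st("shut")
eoat.grip(.04); p=np.array(telemetry.get_tool_pos()); robot.move_linear(p+.12*zz,rate=.2)
robot.reach([.45,-.25,.35],q)
d=get_image("top"); B=np.column_stack([bx,by])[:2]; o=np.array([.5545,-.183])
f=cv2.resize(d["frame"],(800,600),interpolation=cv2.INTER_CUBIC)
for off in(-.008,0,.008):
    xs=np.arange(-.05,.10,.001); r=[]
    for x in xs:
        w=o+B@np.array([x,off]); u,v=proj(d,[*w,.168]); c=cv2.getRectSubPix(f,(1,1),((float(u)+.5)*1.5625-.5,(float(v)+.5)*1.5625-.5))[0,0].astype(float); r.append(c[0]-c[1])
    r=np.array(r); i=np.where(r>r.max()/2)[0]; print(off,"red x",xs[i[0]].round(3),xs[i[-1]].round(3))
crop(d,265,130,325,190,"tbox5.png"); st()
s=get_image("side"); crop(s,215,130,295,190,"shut.png")
E
```

```text
grip t 61.5 tcp [ 0.6375 -0.1779  0.1982] w 0.008 F [-5.  -0.7  5.4]
False
shut t 63.0 tcp [ 0.577  -0.1826  0.1985] w 0.0082 F [12.3 -1.3 -3.2]
-0.008 red x -0.031 0.019
0 red x -0.032 0.019
0.008 red x -0.032 0.018
 t 64.8 tcp [ 0.4502 -0.2491  0.3491] w 0.0399 F [ 0.3 -0.9 -1. ]
```

View pics/shut.png

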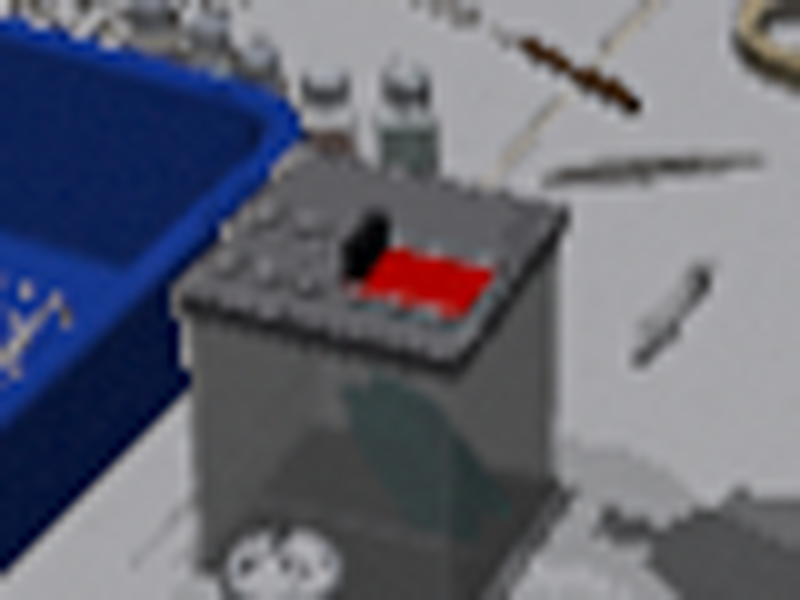

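View pics/tbox5.png

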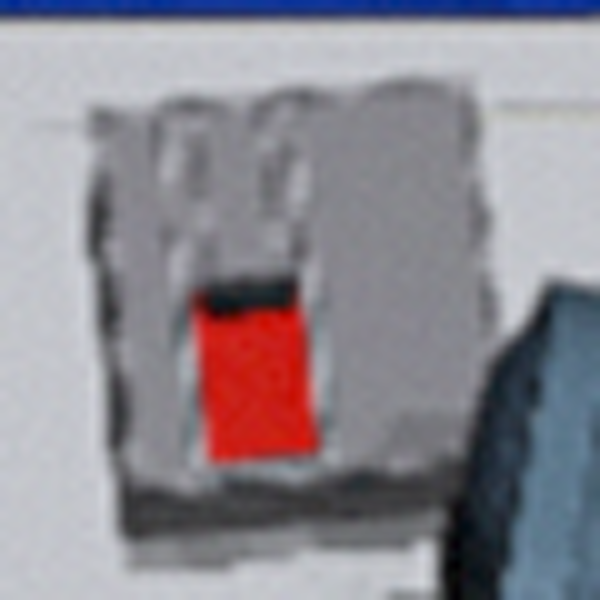

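Shut: the red plate's near edge is at −31.6 mm, a full 60 mm of travel, and the slot is covered. Next is the bottle. I'll check IK for a grasp leaning 32° to +y and a release at 45° from the −y side, which leaves the bottle leaning 13° so the gripper clears the neighbour.

```bash
cat >> h.py <<'E'
ty=np.array([.109,.994,0]); ty/=np.linalg.norm(ty); tx=np.array([ty[1],-ty[0],0])
E
python3 - <<'E'
from h import *
d=np.array([.0073,.0956,0])+ .5*0; yb=(ty+d/np.linalg.norm(d)); yb/=np.linalg.norm(yb); xb=np.array([yb[1],-yb[0],0])
base=np.array([.5555,.0443,0]); h=.054
for th in(28,32,36):
    t=np.radians(th); a=-np.sin(t)*yb-np.cos(t)*zz; P=base+h*yb+.038*zz
    for sg in(1,-1):
        q=solve_ik(P-.1*a,Q(T(a,sg*xb))); q2=solve_ik(P,Q(T(a,sg*xb))); print("pick",th,sg,[None if k is None else np.round(k,2) for k in(q,q2)])
gap=np.array([.5635,.092,0])+.012*ty
for ph in(40,45,50):
  for sg in(1,-1):
    p=np.radians(ph); a=np.sin(p)*ty-np.cos(p)*zz; lam=np.radians(58-ph); b=np.sin(lam)*ty+np.cos(lam)*zz
    P=gap+(.006+.03*np.sin(lam))*zz+h*b
    print("place",ph,sg,[None if k is None else np.round(k,2) for k in (solve_ik(P+.08*zz,Q(T(a,sg*tx))),solve_ik(P,Q(T(a,sg*tx))))])
E
```

```text
pick 28 1 [array([ 0.19,  0.8 , -0.99,  1.69,  0.95,  1.53, -1.19]), array([ 0.23,  0.89, -0.92,  1.77,  1.06,  1.41, -1.23])]
pick 28 -1 [array([ 0.35,  1.07, -1.34,  1.68,  1.21,  1.79,  1.83]), array([ 0.4 ,  1.14, -1.24,  1.76,  1.3 ,  1.67,  1.82])]
pick 32 1 [array([ 0.12,  0.82, -0.95,  1.66,  0.96,  1.58, -1.21]), array([ 0.2 ,  0.92, -0.92,  1.74,  1.09,  1.48, -1.26])]
pick 32 -1 [array([ 0.29,  1.1 , -1.33,  1.65,  1.24,  1.86,  1.81]), array([ 0.36,  1.16, -1.23,  1.74,  1.32,  1.74,  1.8 ])]
pick 36 1 [array([ 0.09,  0.88, -0.96,  1.63,  1.01,  1.67, -1.25]), array([ 0.15,  0.94, -0.89,  1.72,  1.1 ,  1.54, -1.28])]
pick 36 -1 [array([ 0.24,  1.13, -1.3 ,  1.62,  1.26,  1.92,  1.79]), array([ 0.32,  1.17, -1.21,  1.71,  1.34,  1.8 ,  1.79])]
place 40 1 [array([ 0.99,  0.82, -1.21,  1.92,  0.09,  0.74, -0.2 ]), array([ 0.94,  0.96, -1.13,  1.94,  0.23,  0.63, -0.22])]
place 40 -1 [array([-0.82,  0.79,  1.15,  2.  , -1.42,  1.48, -2.28]), array([ 1.02,  1.11, -1.27,  1.94,  0.53,  0.7 ,  2.69])]
place 45 1 [array([ 1.04,  0.89, -1.22,  1.93,  0.05,  0.73, -0.12]), array([ 0.99,  1.03, -1.15,  1.93,  0.19,  0.64, -0.13])]
place 45 -1 [array([-0.77,  0.84,  1.15,  2.  , -1.49,  1.58, -2.21]), array([ 1.08,  1.22, -1.32,  1.93,  0.55,  0.72,  2.73])]
place 50 1 [array([ 1.08,  0.96, -1.23,  1.93,  0.01,  0.73, -0.04]), array([ 1.04,  1.1 , -1.16,  1.93,  0.15,  0.65, -0.05])]
place 50 -1 [array([-0.59,  0.72,  0.92,  2.  , -1.44,  1.49, -2.18]), array([ 1.14,  1.35, -1.37,  1.92,  0.6 ,  0.76,  2.74])]
```

```bash
python3 - <<'E'
from h import *
d=np.array([.0073,.0956,0]); yb=ty+d/np.linalg.norm(d); yb/=np.linalg.norm(yb); xb=np.array([yb[1],-yb[0],0])
base=np.array([.5555,.0443,0]); h=.054; t=np.radians(32); a=-np.sin(t)*yb-np.cos(t)*zz; P=base+h*yb+.038*zz; q=Q(T(a,xb))
robot.reach([.45,.0,.40],Q(T(-zz,xb))); eoat.grip(.085)
robot.reach(P-.13*a,q); st("pre")
s=get_image("side"); crop(s,170,120,300,250,"bpre.png"); d=get_image("top"); crop(d,150,120,310,240,"bpret.png")
E
```

```text
pre t 67.6 tcp [0.568  0.1654 0.1493] w 0.0849 F [-0.1 -0.   0.9]
```

View pics/bpre.png

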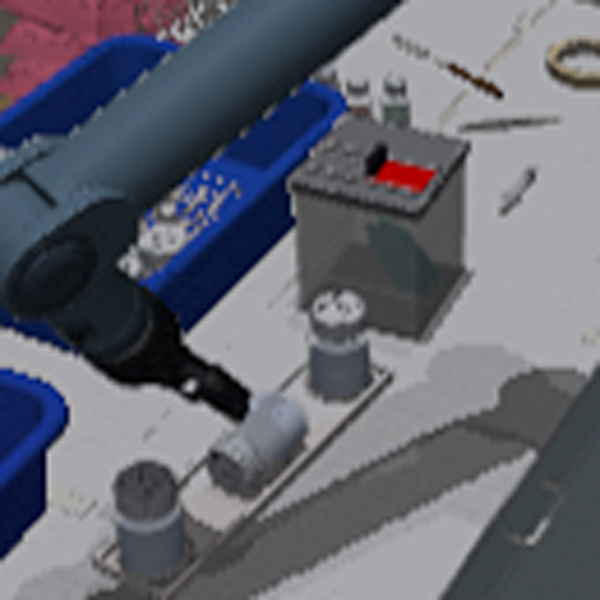

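View pics/bpret.png

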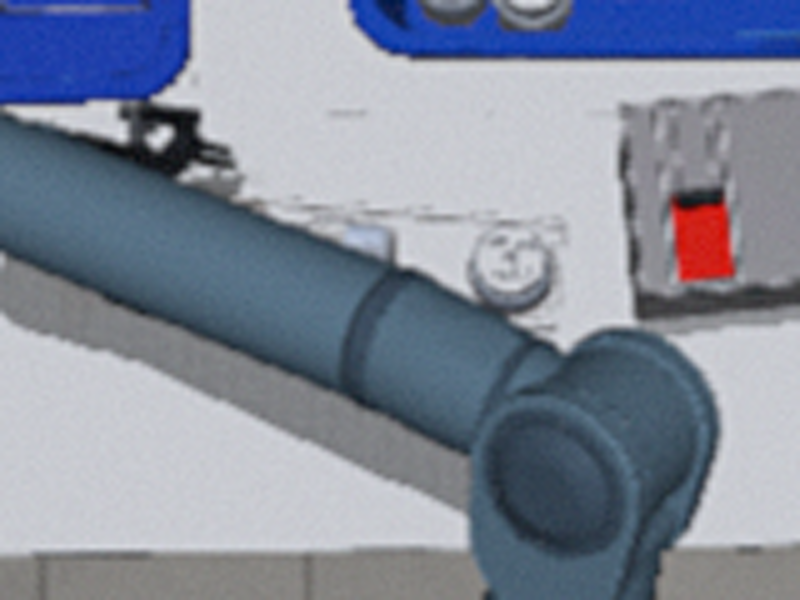

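The fingers are lined up above the bottle and clear of the left neighbour, so I'll descend with a force guard.

```bash
python3 - <<'E'
from h import *
d=np.array([.0073,.0956,0]); yb=ty+d/np.linalg.norm(d); yb/=np.linalg.norm(yb)
base=np.array([.5555,.0443,0]); P=base+.054*yb+.038*zz
print(robot.move_linear(P,rate=.1,f_stop=6)); st("low")
s=get_image("side"); crop(s,170,120,300,250,"blow.png")
E
```

```text
False
low t 69.2 tcp [0.5609 0.0989 0.0387] w 0.0852 F [ 0.3 -0.2 -0.2]
```

View pics/blow.png

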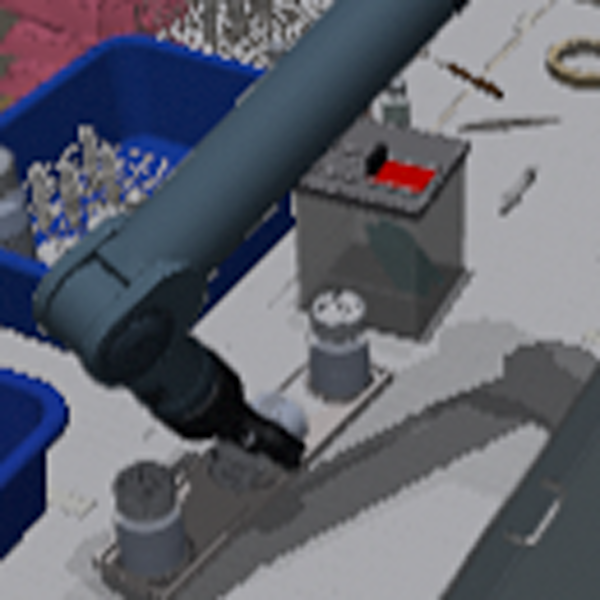

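The fingers straddle the bottle with no contact. Gripping, lifting and turning it.

```bash
python3 - <<'E'
from h import *
eoat.grip(0); st("grip"); P=np.array(telemetry.get_tool_pos())
robot.move_linear(P+.16*zz,rate=.15); st("lift")
h=.054; gap=np.array([.5635,.092,0])+.012*ty
p=np.radians(45); a=np.sin(p)*ty-np.cos(p)*zz; lam=np.radians(13); b=np.sin(lam)*ty+np.cos(lam)*zz
P=gap+(.006+.03*np.sin(lam))*zz+h*b
robot.reach(P+.12*zz,Q(T(a,tx))); st("turned")
s=get_image("side"); crop(s,170,100,300,250,"bturn.png"); d=get_image("top"); crop(d,150,120,310,240,"bturnt.png")
E
```

```text
grip t 69.6 tcp [0.5608 0.0992 0.0388] w 0.0575 F [-0.4  2.7  3.6]
lift t 70.8 tcp [0.5602 0.0986 0.1975] w 0.0573 F [ 0.  -0.1 -1.3]
turned t 71.8 tcp [0.5648 0.117  0.185 ] w 0.0576 F [ 0.1  1.4 -1. ]
```

View pics/bturn.png

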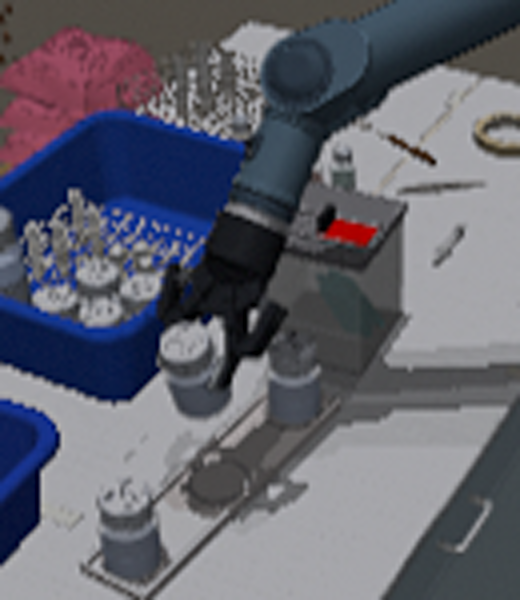

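View pics/bturnt.png

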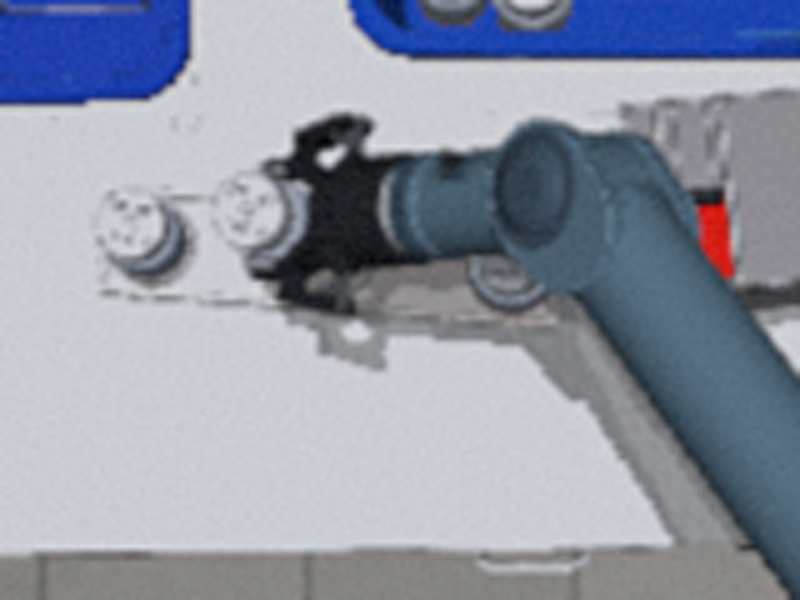

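The bottle hangs nearly upright over the gap, leaning a few degrees to +y, and the wrist is well above the neighbour. I'll lower it with a force guard.

```bash
python3 - <<'E'
from h import *
P=np.array(telemetry.get_tool_pos())
print(robot.move_linear([P[0],P[1],.072],rate=.08,f_stop=5)); st("a")
print(robot.move_linear([P[0],P[1],.050],rate=.02,f_stop=4)); st("down")
s=get_image("side"); crop(s,170,100,300,250,"bdown.png")
E
```

```text
False
a t 73.5 tcp [0.5653 0.1187 0.0726] w 0.0574 F [ 0.1 -0.4 -2. ]
True
down t 74.0 tcp [0.565  0.1186 0.0642] w 0.0579 F [-0.7 -1.5  3.8]
```

View pics/bdown.png

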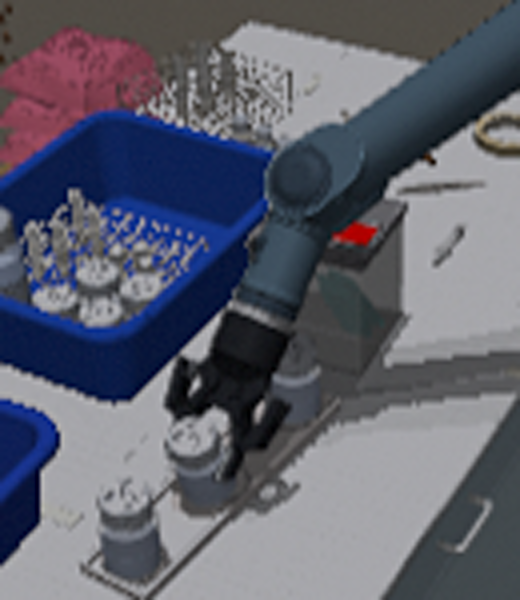

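Touchdown is at the expected height. Releasing and backing off along the tool axis.

```bash
python3 - <<'E'
from h import *
eoat.grip(.085); robot.pause(.8); st("open")
p=np.radians(45); a=np.sin(p)*ty-np.cos(p)*zz; P=np.array(telemetry.get_tool_pos())
robot.move_linear(P-.05*a,rate=.1); robot.move_linear(P-.05*a+.15*zz,rate=.2)
robot.reach([.42,-.35,.35],Q(T(-zz,bx))); st("away")
s=get_image("side"); crop(s,170,130,300,260,"bend.png"); d=get_image("top"); crop(d,150,120,310,240,"bendt.png")
cv2.imwrite("pics/side_end.png",cv2.resize(s["frame"][:,:,::-1],(800,600),interpolation=cv2.INTER_CUBIC)); cv2.imwrite("pics/top_end.png",cv2.resize(d["frame"][:,:,::-1],(800,600),interpolation=cv2.INTER_CUBIC))
E
```

```text
open t 75.3 tcp [0.564  0.118  0.0628] w 0.0851 F [-0.6 -0.3 -0.2]
away t 78.5 tcp [ 0.4204 -0.3486  0.3495] w 0.0849 F [0.2 0.4 0.1]
```

View pics/bend.png

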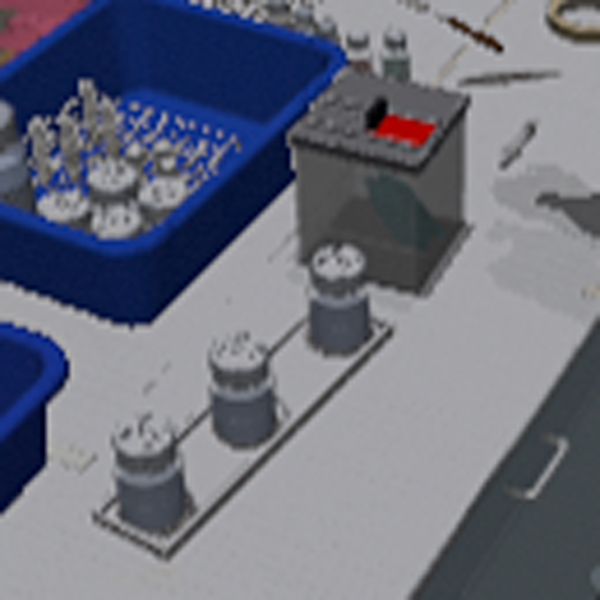

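View pics/bendt.png

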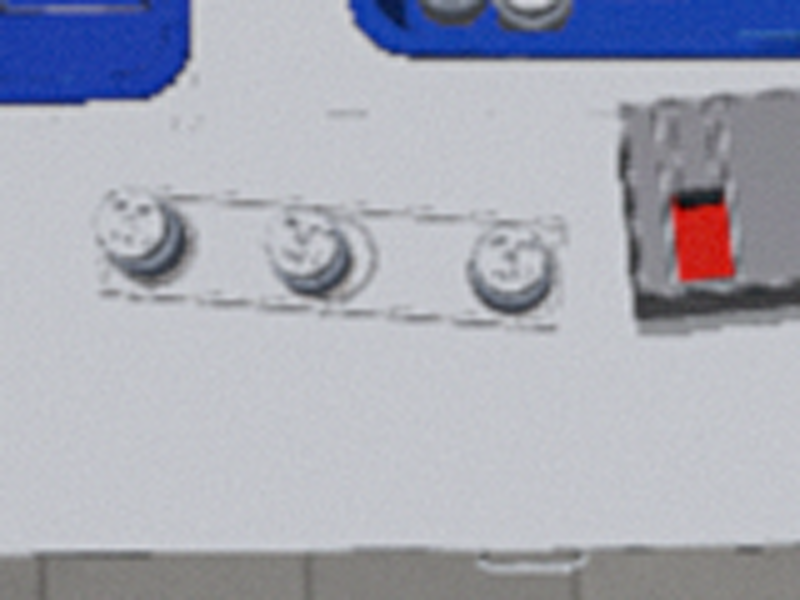

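View pics/top_end.png

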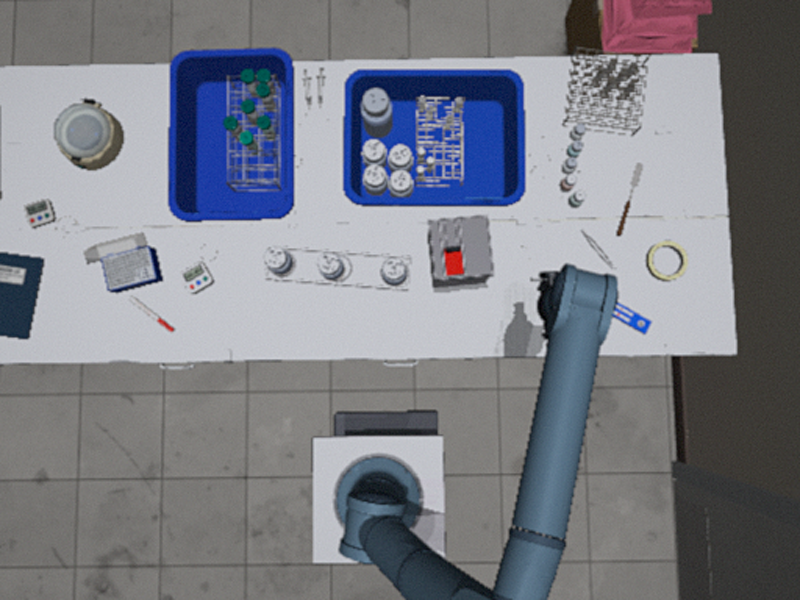

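The bottle stands upright between its neighbours. One numeric check of its place and upright attitude before handing in.

```bash
python3 - <<'E'
from h import *
d=get_image("top"); s=get_image("side")
P=lambda u,v:cast(d,150+(u+.5)/5-.5,120+(v+.5)/5-.5,.1)
l,m,r=P(133,225),P(302,252),P(510,265); g=(l+r)/2; y=(l-r)/np.linalg.norm(l-r); x=np.array([y[1],-y[0],0])
print("top: across",((m-g)@x).round(4),"along",((m-g)@y).round(4),"l",l.round(3),"r",r.round(3))
S=lambda u,v:cast(s,170+(u+.5)/4.615-.5,130+(v+.5)/4.615-.5,.1)
L,M,R_=S(143,437),S(238,353),S(337,262); g=(L+R_)/2
print("side: across",((M-g)@x).round(4),"along",((M-g)@y).round(4))
crop(d,200,150,230,185,"bz.png"); crop(s,205,195,245,235,"sz.png")
E
```

```text
top: across -0.0067 along 0.0134 l [0.578 0.231 0.1  ] r [ 0.544 -0.047  0.1  ]
side: across -0.0017 along 0.0132
```

View pics/sz.png

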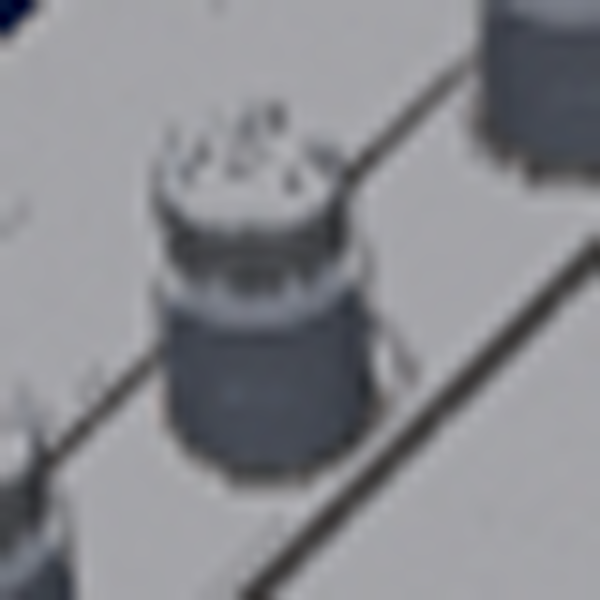

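The bottle is upright on the floor between the rails. It is 2–7 mm off across the tray and 13 mm off along it, inside the 20 mm and 45 mm limits. Handing in.

```bash
python3 - <<'E'
from h import *
robot.job_done(); print(telemetry.get_time())
E
```

```text
the job is handed in; nothing more can be done
the job is handed in; nothing more can be done
```

The job is done and handed in at about 79 s of robot time; no verdict was reported. I opened the shutter to its stop and posted all four teal cassettes through the slot. I then closed the shutter to its stop and stood the fallen bottle (fallen_a) back up in the tray.

**Last checks:**
- **Cassettes:** the bench is clear of teal cassettes. All four lie stacked on the ramp inside the box, judged by eye through the clear wall.
- **Shutter:** it slid back a full 60 mm, and its near edge sits where a shut plate should.
- **Bottle:** it looks upright and is about 13 mm along from mid-gap. The two cameras disagree on the sideways offset (6.7 mm against 1.7 mm), but both are inside the 20 mm limit.
- **Neighbours, timer and syringe:** the neighbours are still upright. They and the timer look unmoved in the final top view. I saw the syringe unmoved in the side view.

**What didn't go cleanly:**
- **Opening reading:** on opening, the image and arm readings showed only about 54 mm of travel. A second push with about 24 N did not move the shutter, so it was at its stop. It had most likely started about 5 mm open.
- **Cassette 4:** it had turned about 6° in the grip and first touched the lid, stopping at the 8 N guard. I backed off, tilted the tool to match, and it went in freely.

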